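# Load fitting nuts into the inspection carrier, send it to the station and clamp it

### The arm

A 6-joint arm with a two-finger parallel gripper is mounted at the origin on the work surface. World frame = base frame: x ahead of the robot, y to its left, z up, the work surface at z = 0. Lengths are in m, angles in rad, forces in N, time in s.
With the tool pointing down it reaches from about 0.225 to 0.725 m from the base axis. Payload 3.1 kg.
Tool frame: the origin (TCP) lies at the very end of the fingers, on their centre line; the grasp point (between the pads) lies manip.hold_point_z behind it (manip.hold_point_z is the distance from the TCP to the grasp point, in m); x points along the fingers, z is the direction in which the jaws open and shut, and the axes are right-handed (so a half turn about x gives the same grasp; the last joint's range is limited). The gripper opens to 85 mm and grips with 20 to 120 N. Pads are 22 mm wide; open, the fingers measure 114 mm over their backs; the gripper's body (76 mm by 85 mm) begins 54 mm behind the grasp point. The pads swing forward as they close: fully open they stand 13 mm farther back than shut.
Start: joints at [-1.339, 0.048, 0.099, 1.622, 0, 1.443], TCP at [0.185, -0.491, 0.231] pointing down, gripper open.
Joint ranges: [-2.91, 2.91], [-0.99, 1.94], [-1.21, 1.42], [-2.12, 2.29], [-1.49, 1.47], [-3.14, 3.14]. Speed limits (rad/s): [2.79, 2.79, 3.14, 3.14, 3.14, 3.14].

### API

Orientations are given as a unit quaternion [x, y, z, w].
In Python, from cell import manip, read_camera, models gives the robot as it stands.
- The arm moves only by the tool move_arm, never from a script. Its argument "rows" is a list of rows, each an object with "claw": the opening, from -1 (shut) to 1 (fully open), so that 0 is half open; "slide": the shift along the tool's x, y, z in cm, a list of three; "rotation": the turn, a rotation vector about the tool's x, y, z in degrees, a list of three. In form: [{"claw": claw, "slide": [x, y, z], "rotation": [ax, ay, az]}, ...]. A call has 1 to 20 rows; each row shifts and turns the pose as measured when the row begins, along the tool's axes as they then stand; what a row does not reach is not made up. A row lasts 1/12 s, in which the tool goes at most 41.7 mm and 7.16 degrees, less where a joint would pass 70% of its speed; a pose out of reach is approached as far as the arm can. A call with a gripper value outside its range is refused whole. The fingers move at their own pace and stop on an object; "grip_force" is the grip in N (left out, the last holds). Time passes only in rows, so rows that do not move let the fingers close. It gives the time, the measured TCP pose, the force and the opening at its end, in the units of the state.
- manip.get_state(): the state, without advancing time (a new reading comes with each control period).
- read_camera(name): name is "scene" or "top" or "wrist"; returns a dict with "image" (420x560x3 uint8, blue, green, red), "K" (3x3 intrinsics, pixels), "R" (3x3) and "t" (3): a world point X has camera coordinates R X + t; the wrist camera has in their place "tool_from_camera" (4x4, takes a point from camera to tool coordinates, whose origin is the TCP and whose axes are the tool frame's). Camera axes: x right, y down, z forward; pixel columns grow to the right and rows downward; lengths in m; the calibration is good to about 2 mm. The wrist camera is an equidistant fisheye: a pixel r from the principal point sees the ray r / f radians off the axis. A picture is of the moment at which its call begins: read the wrist's pose just before it. There is no depth.
- manip.sign_off(): hands the job in, once; it reports no verdict.
Trained networks look in the newest picture that a camera, given by its name, has taken for a name from the list of things; names that differ only in an ending like _2 or _b are one class to them, and where a whole thing is asked for, a point or a joint stands for the part that bears it (a point fixed in the world has none). Each returns a list of dicts, best first, with "p" (0 to 1); they miss things now and then, are a little off and sometimes report something else, mostly with a low value. They report only what shows in the picture. A call takes as long as a camera call.
- models.boxes_of(query, camera): "xy" ([column, row] in pixels, amid what is visible of it).
The state is a dict: "time": time; "joints": joint angles; "dq": joint speeds; "joint_efforts": joint torques, N m; "eef_pos": TCP position; "ee_rot": TCP orientation; "contact_force": force on the tool from outside, world axes, zero at the start; "torque": the same for the moment, N m; "grip_width": finger opening in m.
Only numpy, scipy, OpenCV 4.12 (cv2) and the standard library are available. Lean on these libraries where they do the work, as an engineer would, in place of code of your own. Each camera call takes 0.05 s, during which the arm holds its last target. There are 200 camera calls.

### The job

Nudge every brass nut on the grey deck across into a pocket of the blue carrier so that each lies flat on the floor of a pocket of its own (any pocket); slide them, never lift them up off the deck. When all are in, push the carrier by its orange tab along the rail, fully home against the end stop, and only then turn the crank clockwise until the red jaw is closed against the carrier. Leave the power brick, the flow meter and the beaker where they are.

Things in the scene. Friction and masses are not known exactly. Their poses are not given: they have to be found in the camera images.
- slide_rig: fixed rig, origin on the bench; own x leads from the robot-side deck across the carrier, y along the rail to the inspection end. Flat grey deck x -160 to 0, y -200 to 200 mm, top 30 mm above the bench, 2.5 mm high 5 mm wide strips on its y ends, no other rim. Carrier at x 0 to 68 mm. White clamp gearbox x 92 to 138, y 30 to 110 mm, 50 mm high
- nut0: loose brass nut, hexagon 24 mm over the flats, 27.7 mm over the corners, 14 mm tall, both ends alike, about 50 g, bore up on the deck; origin at its centre, 7 mm above its underside, z along the bore. Three to five of nut0..nut4 are present, the rest absent. Slides with friction, stays where the push ends
- nut1: as nut0
- nut2: as nut0
- nut3: as nut0
- nut4: as nut0
- carrier (a joint): blue carrier, 68 x 216 mm, five pockets, top 29 mm above the bench (1 mm below the deck, butting on it), open to the deck, 10 mm rim on its far side, 4 mm rims at its ends. Value: m along the rig's +y; starts 0 to 0.03, 0.14 = end stop of the inspection station. 4 N of friction; in the last 10 mm a sprung ball clicks in (up to about 10 N)
- pocket0 (a point): centre of the floor of a square pocket in the carrier, 35 x 35 mm, 5 mm deep below the carrier's top, black floor 24 mm above the bench; moves with the carrier; axes as the rig's. The row runs along the rig's y at 43 mm spacing, 32 mm beyond the deck's edge. A seated nut stands 9 mm out of it
- pocket1 (a point): as pocket0, the next one towards the inspection end
- pocket2 (a point): as pocket0, the next one towards the inspection end
- pocket3 (a point): as pocket0, the next one towards the inspection end
- pocket4 (a point): as pocket0, the next one towards the inspection end
- push_tab (a point): centre of the pushing face (facing the rig's -y) of the upright orange tab on the carrier's loading end: tab 40 mm wide along the rig's x, 10 mm thick, from 25 to 65 mm above the bench; the point is 45 mm above the bench. Push it along the rig's +y
- jaw (a joint): the steel clamp jaw with red face, beyond the carrier at the inspection station, driven by the crank: m of travel along the rig's -x; starts at 0 to 0.002 (open), 0.0135 = against the carrier's far side (its stop)
- crank (a joint): the crank on top of the gearbox, axis upright: rad, grows clockwise seen from above, starts at 0 to 1.8, 12.57 (two turns) = jaw fully closed (stop); at 0 the arm points along the rig's +y. About 0.05 N m of friction; stays where it is left
- crank_knob (a point): on the centre line of the crank's upright black knob, 35 mm from the axis: knob 16 mm in diameter, from 59 to 91 mm above the bench; the point is 75 mm above the bench. The crank arm (14 mm wide, top at 59 mm) lies below it
- crank_axis (a point): point on the crank's upright axis, at the same height as crank_knob
- power_brick: bystander: black power supply brick, 130 x 55 x 32 mm, origin under its centre
- flow_meter: bystander: white flow meter with a green display, 75 x 50 x 32 mm and a 30 mm stub, origin under its centre
- beaker: bystander: empty glass beaker, 70 mm in diameter, 80 mm high, origin under its centre

How it is judged:
On the way, in this order (a step that is already met when the one before it is completed fails the run):
1. every nut sits in a pocket while the carrier is still short of the station (x of nut0 in the frame of pocket2 between -0.007 and 0.007 m and y of nut0 in the frame of pocket2 between -0.094 and 0.094 m and z of nut0 in the frame of pocket2 between 0.005 and 0.009 m and angle between the z axis of each of nut0, nut1, nut2, nut3, nut4 and the z axis of slide_rig, either way round below 0.1 rad and x of nut1 in the frame of pocket2 between -0.007 and 0.007 m and y of nut1 in the frame of pocket2 between -0.094 and 0.094 m and z of nut1 in the frame of pocket2 between 0.005 and 0.009 m and x of nut2 in the frame of pocket2 between -0.007 and 0.007 m and y of nut2 in the frame of pocket2 between -0.094 and 0.094 m and z of nut2 in the frame of pocket2 between 0.005 and 0.009 m and x of nut3 in the frame of pocket2 between -0.007 and 0.007 m and y of nut3 in the frame of pocket2 between -0.094 and 0.094 m and z of nut3 in the frame of pocket2 between 0.005 and 0.009 m and x of nut4 in the frame of pocket2 between -0.007 and 0.007 m and y of nut4 in the frame of pocket2 between -0.094 and 0.094 m and z of nut4 in the frame of pocket2 between 0.005 and 0.009 m and value of joint carrier below 0.12 m), for 0.2 s.
2. the carrier is home against the end stop, the jaw still open (value of joint carrier above 0.137 m and value of joint jaw below 0.006 m), for 0.2 s.
3. the jaw is cranked closed against the carrier (value of joint carrier above 0.137 m and value of joint jaw above 0.0125 m), for 0.2 s.
At the end, for the whole second after the job is handed in: every present nut lies flat (tilt under 0.1 rad, underside within 2 mm of the pocket floor, within 7 mm of the pocket row's centre line) in a pocket, the carrier is within 3 mm of the end stop and the jaw within 1 mm of closed (all of step 3 and x of nut0 in the frame of pocket2 between -0.007 and 0.007 m and y of nut0 in the frame of pocket2 between -0.094 and 0.094 m and z of nut0 in the frame of pocket2 between 0.005 and 0.009 m and angle between the z axis of each of nut0, nut1, nut2, nut3, nut4 and the z axis of slide_rig, either way round below 0.1 rad and x of nut1 in the frame of pocket2 between -0.007 and 0.007 m and y of nut1 in the frame of pocket2 between -0.094 and 0.094 m and z of nut1 in the frame of pocket2 between 0.005 and 0.009 m and x of nut2 in the frame of pocket2 between -0.007 and 0.007 m and y of nut2 in the frame of pocket2 between -0.094 and 0.094 m and z of nut2 in the frame of pocket2 between 0.005 and 0.009 m and x of nut3 in the frame of pocket2 between -0.007 and 0.007 m and y of nut3 in the frame of pocket2 between -0.094 and 0.094 m and z of nut3 in the frame of pocket2 between 0.005 and 0.009 m and x of nut4 in the frame of pocket2 between -0.007 and 0.007 m and y of nut4 in the frame of pocket2 between -0.094 and 0.094 m and z of nut4 in the frame of pocket2 between 0.005 and 0.009 m); the robot touches nothing.
It fails at once if a nut is lifted more than 20 mm off the deck (z of any of nut0, nut1, nut2, nut3, nut4 in the frame of slide_rig above 0.057 m).
It fails at once if a bystander is moved more than 25 mm (distance of any of power_brick, flow_meter, beaker from where it was at the start of the episode above 0.025 m).
Of nut0, nut1, nut2, nut3, nut4 only 3 to 5 are there at a start; the rules pass over those that are not, and their reading is None.
At some moment in a run one of nut0, nut1, nut2, nut3, nut4 may be knocked a few centimetres aside while the robot is not near it.
Once in a run the grip may slacken for a moment while it holds something.
It also fails if it takes over 210 s, if anything falls off the work surface, if the arm or the gripper's body presses on something with over 40 N, if the wrist force passes 120 N, or if a joint passes its speed limit or range.

## Working session

There is one attempt and no reset: what is moved stays moved. The work goes in short steps, Python scripts to look and compute and a tool call to move; the robot and the scene stay as the last step left them, time stands still between calls to the robot, and variables do not carry over. Pictures are saved under pics/ and viewed, about 12 in all and at most 16, crops included, and the job is handed in when it is done.

Besides the shell and the picture viewer there is one more tool, called after "Emit:" as name(argument=value, ...) on one line, values as JSON. move_arm: Moves the arm, as the interface text tells. Its arguments: {"type":"object","properties":{"rows":{"type":"array"},"grip_force":{"type":"number"}},"required":["rows"]}

```bash
mkdir -p pics; ls
python3 - <<'E'
from cell import manip, read_camera, models
import cv2
print(manip.get_state(), manip.hold_point_z)
for n in ("top","scene"):
    c=read_camera(n); cv2.imwrite(f"pics/{n}0.png",c["image"])
    print(n,c["K"].tolist(),c["R"].tolist(),c["t"].tolist())
    for q in ("nut0","carrier","pocket0","push_tab","jaw","crank_knob","crank_axis","slide_rig","power_brick","flow_meter","beaker"):
        print(q,[(round(d["p"],2),[round(float(v)) for v in d["xy"]]) for d in models.boxes_of(q,n)][:7])
E
```

```text
pics
{'time': 0.0, 'joints': array([-1.33881285e+00,  4.87536252e-02,  9.75734427e-02,  1.62200370e+00,
        1.24387049e-05,  1.44302448e+00]), 'dq': array([-0.00056372, -0.00072102, -0.00184721,  0.00247894,  0.00029343,
       -0.00248969]), 'joint_efforts': array([-3.19117798e-04, -3.38780057e+01,  3.20015860e+01,  2.02877575e-02,
       -1.93396672e-04,  8.70437674e-06]), 'eef_pos': array([ 0.18468579, -0.49078067,  0.23010345]), 'ee_rot': array([ 0.40304617,  0.5820112 , -0.40190965,  0.58076276]), 'contact_force': array([-0.34622457,  0.04223101, -0.52391039]), 'torque': array([ 0.0003373 ,  0.04296475, -0.04458056]), 'grip_width': 0.08548604562178061} 0.0187
top [[442.02748425018063, 0.0, 274.1644424718394], [0.0, 442.02748425018063, 206.92497926905892], [0.0, 0.0, 1.0]] [[-0.00903471915691859, -0.9999558938148112, -0.0025659841733603095], [-0.9866373036777202, 0.009331797141942318, -0.1626645276440433], [0.16268129837603854, 0.001062067382027166, -0.9866780970364969]] [0.0031532149379848028, 0.4629368251938634, 1.125873964598626]
nut0 [(0.54, [270, 198]), (0.51, [295, 207]
[... 522 characters left out ...]
339173537921293, 0.7732673322850948, -0.014367372128435541], [0.6401722875046021, -0.5350499592007715, -0.5512721500950118], [-0.43396800673818003, 0.3402633891266371, -0.8342017712446707]] [-0.28230077466994097, -0.2553723560589962, 1.4334046688304274]
nut0 [(0.69, [252, 246]), (0.42, [299, 208]), (0.41, [294, 225]), (0.34, [289, 277]), (0.16, [154, 350])]
carrier [(0.89, [288, 276])]
pocket0 [(0.64, [286, 272])]
push_tab [(0.77, [285, 275])]
jaw [(0.53, [339, 252])]
crank_knob [(0.76, [364, 258])]
crank_axis [(0.65, [359, 258]), (0.51, [375, 110]), (0.32, [420, 157])]
slide_rig [(0.81, [292, 250])]
power_brick [(0.89, [155, 349])]
flow_meter [(0.74, [417, 158])]
beaker [(0.46, [253, 245])]
```

Run:
```python
import cv2,numpy as np
t=cv2.imread("pics/top0.png");s=cv2.imread("pics/scene0.png")
cv2.imwrite("pics/a.png",cv2.resize(t[100:280,150:390],(800,600),interpolation=cv2.INTER_CUBIC))
cv2.imwrite("pics/b.png",cv2.resize(s[150:330,180:420],(800,600),interpolation=cv2.INTER_CUBIC))
```

```text
(no output)
```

View pics/a.png

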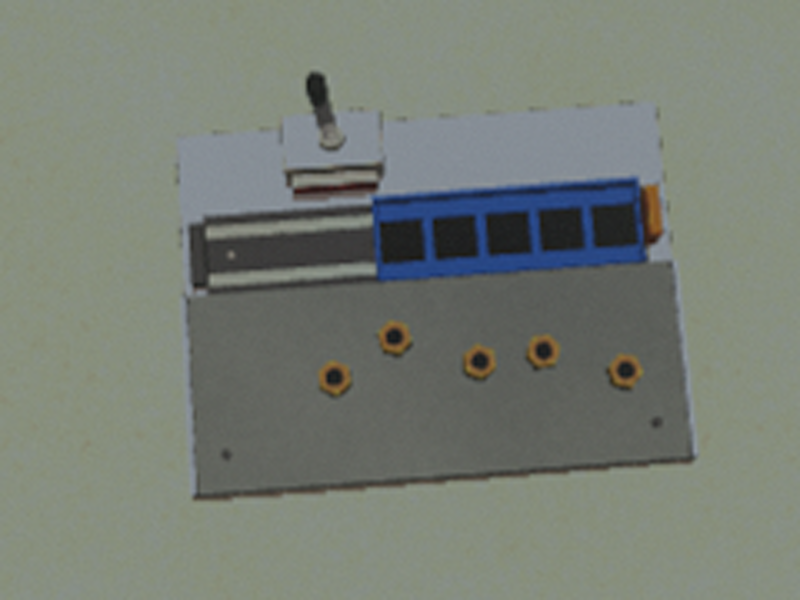

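View pics/b.png

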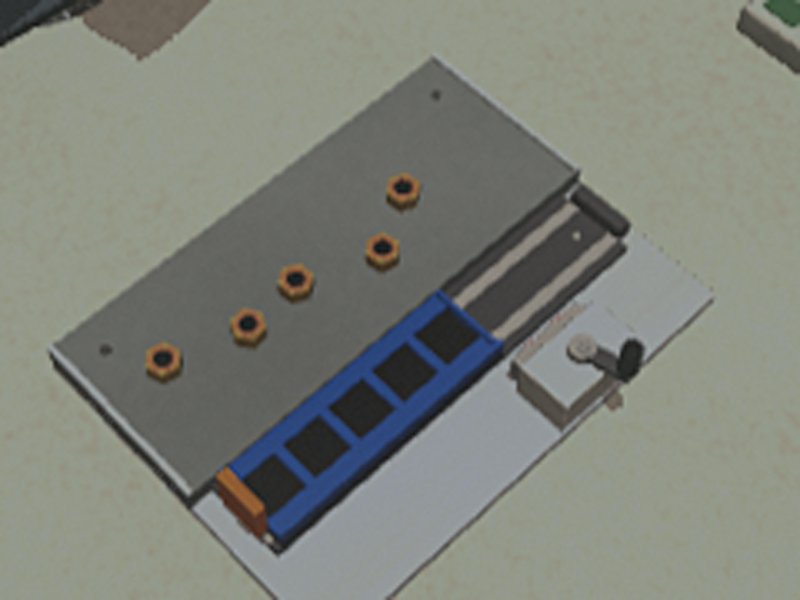

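The top crop shows five brass nuts at (335,377), (395,337), (480,361), (544,351) and (626,370). The blue carrier lies right of the rail with its orange tab at (652,215), and the crank knob is at (316,85). The scene view agrees.

```bash
cat > h.py <<'E'
from cell import manip, read_camera, models
import numpy as np, cv2
from scipy.optimize import least_squares
from scipy.spatial.transform import Rotation as Ro
def proj(c,X): p=(c["R"]@np.atleast_2d(X).T).T+c["t"]; p=p@c["K"].T; return p[:,:2]/p[:,2:]
def unproj(c,uv,z):
    r=c["R"].T@np.linalg.solve(c["K"],[uv[0],uv[1],1]); o=-c["R"].T@c["t"]; return o+r*(z-o[2])/r[2]
def nuts(img):
    h=cv2.cvtColor(img,cv2.COLOR_BGR2HSV)
    m=cv2.inRange(h,(8,90,70),(28,255,255)); m=cv2.morphologyEx(m,cv2.MORPH_CLOSE,np.ones((5,5)))
    n,_,st,ce=cv2.connectedComponentsWithStats(m)
    return [(ce[i],st[i,4]) for i in range(1,n) if st[i,4]>25]
def rig():
    d=np.load("rig.npy"); return d[:2],d[2]
def r2w(x,y):
    o,a=rig(); return o+np.array([[np.cos(a),-np.sin(a)],[np.sin(a),np.cos(a)]])@[x,y]
def w2r(p):
    o,a=rig(); return np.array([[np.cos(a),np.sin(a)],[-np.sin(a),np.cos(a)]])@(np.asarray(p)[:2]-o)
def go(x,y,z,yaw=0,rig_frame=True):
    "tool shift (cm) and rotation (deg) to TCP rig x,y, world z, tool down, jaw axis at yaw from rig x"
    s=manip.get_state(); R=Ro.from_quat(s["ee_rot"]).as_matrix()
    p=np.r_[r2w(x,y),z]; a=rig()[1]+yaw; best=None
    for k in (0,np.pi):
        zx=np.array([np.cos(a+k),np.sin(a+k),0]); xx=np.array([0,0,-1.]); T=np.c_[xx,np.cross(zx,xx),zx]
        rv=Ro.from_matrix(R.T@T).as_rotvec(degrees=True)
        if best is None or np.linalg.norm(rv)<np.linalg.norm(best): best=rv
    print("slide",(R.T@(p-s["eef_pos"])*100).round(2),"rot",best.round(2))
def where():
    s=manip.get_state(); print("t",round(s["time"],2),"rig xy",(w2r(s["eef_pos"])*1000).round(1),"z",(s["eef_pos"][2]*1000).round(1),"F",s["contact_force"].round(1),"w",round(s["grip_width"]*1000,1),"j6",s["joints"].round(2));
E
python3 - <<'E'
from h import *
t=read_camera("top"); s=read_camera("scene")
# crop px -> full px
cr=lambda p,o:(np.array(p)+0.5)/(10/3)-0.5+o
T=cr([[187,295],[672,262],[693,458],[196,496]],[150,100])
S=cr([[580,173],[190,495],[52,350],[434,57]],[180,150])
L=np.array([[0,.2],[0,-.2],[-.16,-.2],[-.16,.2]])
def f(v):
    R=np.array([[np.cos(v[2]),-np.sin(v[2])],[np.sin(v[2]),np.cos(v[2])]])
    X=np.c_[L@R.T+v[:2],np.full(4,.03)]
    X=X
    return np.r_[(proj(t,X)-T).ravel(),(proj(s,X)-S).ravel()]
r=least_squares(f,[.5,0,0]); print(r.x,r.fun.round(1)); np.save("rig.npy",r.x)
for c in (t,s):
    print([(((w2r(unproj(c,u,.041)))*1000).round(1).tolist(),int(a)) for u,a in nuts(c["image"])])
for uv in ([403,240],[455,237],[508,233],[562,229],[615,226]):
    print("pocket",(w2r(unproj(t,cr(uv,[150,100]),.026))*1000).round(1))
print("tab",(w2r(unproj(t,cr([652,190],[150,100]),.065))*1000).round(1))
print("knob",(w2r(unproj(t,cr([315,82],[150,100]),.091))*1000).round(1),"axis",(w2r(unproj(t,cr([333,138],[150,100]),.059))*1000).round(1))
where(); go(-.09,-.02,.20)
E
```

```text
[ 0.52997626 -0.01345396  0.06503112] [-1.9 -0.   1.7 -1.1  1.7 -0.4 -1.6 -0.5  0.4 -1.3 -0.5  0.6 -1.5 -0.4
  0.6 -1.1]
[([296.5, -345.4], 109), ([303.6, -228.1], 109), ([298.9, -286.9], 112), ([37.7, -181.6], 62), ([-49.0, 31.9], 74), ([-68.6, -84.2], 78), ([-73.3, -33.4], 78), ([-89.0, -147.7], 75), ([-77.9, 81.2], 76)]
[([-1043.2, -181.8], 2783), ([-76.1, 80.6], 78), ([-48.5, 31.5], 76), ([-72.9, -34.0], 83), ([-68.4, -84.7], 84), ([-89.3, -147.6], 85), ([32.2, -178.0], 161), ([310.7, -238.2], 157)]
pocket [32.7 19.1]
pocket [ 32.1 -23. ]
pocket [ 32.2 -66. ]
pocket [  32.2 -109.9]
pocket [  31.5 -152.9]
tab [  48.7 -178.6]
knob [147.5  78.7] axis [111.7  68.8]
t 1.3 rig xy [-375.5 -454.5] z 231.3 F [-0.6 -0.1 -0.6] w 85.2 j6 [-1.34  0.05  0.1   1.62  0.    1.44]
slide [  3.13  39.94 -33.28] rot [-73.11  -0.    -0.  ]
```

Emit:
move_arm(rows=[{"claw":0,"slide":[0,0,0],"rotation":[-6.7,0,0]},{"claw":0,"slide":[0,0,0],"rotation":[-6.7,0,0]},{"claw":0,"slide":[0,0,0],"rotation":[-6.7,0,0]},{"claw":0,"slide":[0,0,0],"rotation":[-6.7,0,0]},{"claw":0,"slide":[0,0,0],"rotation":[-6.7,0,0]},{"claw":0,"slide":[0,0,0],"rotation":[-6.7,0,0]},{"claw":0,"slide":[0,0,0],"rotation":[-6.7,0,0]},{"claw":0,"slide":[0,0,0],"rotation":[-6.7,0,0]},{"claw":0,"slide":[0,0,0],"rotation":[-6.7,0,0]},{"claw":0,"slide":[0,0,0],"rotation":[-6.7,0,0]},{"claw":0,"slide":[0,0,0],"rotation":[-6,0,0]},{"claw":0,"slide":[0,0,0],"rotation":[0,0,0]}])

```text
time: 2.3
eef_pos: [0.1848, -0.4914, 0.2313]
ee_rot: [-0.045, 0.706, 0.045, 0.706]
contact_force: [0.9, -0.4, 1.0]
grip_width: 0.0427
```

```bash
python3 -c "
from h import *
where(); go(-.049,.032,.12)"
```

```text
t 2.3 rig xy [-375.5 -454.5] z 231.3 F [ 0.9 -0.4  1. ] w 42.7 j6 [-1.34  0.05  0.1   1.62  0.    0.11]
slide [11.13 46.53 35.59] rot [ 3.55  0.   -0.  ]
```

Emit:
move_arm(rows=[{"claw":0,"slide":[0,2.9,2.2],"rotation":[0,0,0]},{"claw":0,"slide":[0,2.9,2.2],"rotation":[0,0,0]},{"claw":0,"slide":[0,2.9,2.2],"rotation":[0,0,0]},{"claw":0,"slide":[0,2.9,2.2],"rotation":[0,0,0]},{"claw":0,"slide":[0,2.9,2.2],"rotation":[0,0,0]},{"claw":0,"slide":[0,2.9,2.2],"rotation":[0,0,0]},{"claw":0,"slide":[0,2.9,2.2],"rotation":[0,0,0]},{"claw":0,"slide":[0,2.9,2.2],"rotation":[0,0,0]},{"claw":0,"slide":[0,2.9,2.2],"rotation":[0,0,0]},{"claw":0,"slide":[0,2.9,2.2],"rotation":[0,0,0]},{"claw":0,"slide":[0,2.9,2.2],"rotation":[0,0,0]},{"claw":0,"slide":[0,2.9,2.2],"rotation":[0,0,0]},{"claw":0,"slide":[0,2.9,2.2],"rotation":[0,0,0]},{"claw":0,"slide":[0,2.9,2.2],"rotation":[0,0,0]},{"claw":0,"slide":[0,2.9,2.2],"rotation":[0,0,0]},{"claw":0,"slide":[0,2.9,2.2],"rotation":[0,0,0]},{"claw":0,"slide":[0,0,0],"rotation":[3.5,0,0]},{"claw":0,"slide":[0,0,0],"rotation":[0,0,0]}])

```text
time: 3.8
eef_pos: [0.5016, 0.0278, 0.2292]
ee_rot: [-0.002, 0.704, -0.0, 0.71]
contact_force: [-0.3, 0.1, 0.2]
grip_width: 0.0427
```

Run:
```python
from h import *
where(); go(-.049,.032,.12)
s=manip.get_state(); c=read_camera("wrist"); cv2.imwrite("pics/w0.png",c["image"]); print(c["K"].tolist(),c["tool_from_camera"].round(4).tolist())
```

```text
t 3.8 rig xy [-25.6  43. ] z 229.2 F [-0.3  0.1  0.2] w 42.7 j6 [-0.08 -0.02  0.03  1.61 -0.    1.49]
slide [10.91 -1.21 -2.35] rot [-3.58  0.46  0.19]
[[325.19226210127806, 0.0, 280.04078089076955], [0.0, 325.19226210127806, 211.34155462178072], [0.0, 0.0, 1.0]] [[-0.0012, -0.3084, 0.9513, -0.1435], [-0.0001, -0.9513, -0.3084, 0.0798], [1.0, -0.0005, 0.0011, -0.0008], [0.0, 0.0, 0.0, 1.0]]
```

View pics/w0.png

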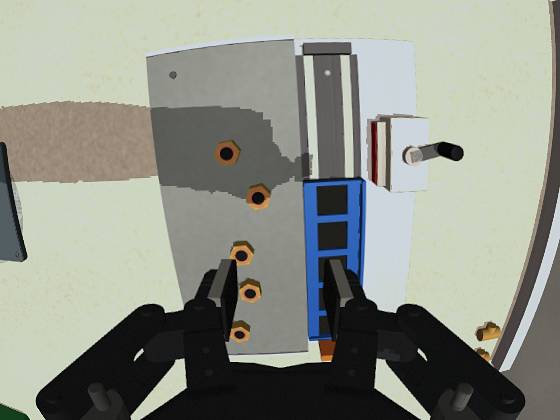

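The wrist view shows the five nuts at (228,153), (259,197), (242,253), (250,292) and (239,335). The pockets are in a column at x≈333. I'll refine the positions from this image.

```bash
cat >> h.py <<'E'
def wunproj(c,s,uv,z):
    K=c["K"]; d=np.array([(uv[0]-K[0,2])/K[0,0],(uv[1]-K[1,2])/K[1,1]]); th=np.linalg.norm(d)
    r=np.r_[d/th*np.sin(th),np.cos(th)]; M=c["tool_from_camera"]; R=Ro.from_quat(s["ee_rot"]).as_matrix()
    o=R@M[:3,3]+s["eef_pos"]; r=R@M[:3,:3]@r; return o+r*(z-o[2])/r[2]
def wlook(name=None):
    s=manip.get_state(); c=read_camera("wrist")
    if name: cv2.imwrite(f"pics/{name}.png",c["image"])
    print("nuts",[((w2r(wunproj(c,s,u,.041))*1000).round(1).tolist(),int(a)) for u,a in nuts(c["image"]) if a>100])
    return c,s
E
python3 - <<'E'
from h import *
c,s=wlook()
W=lambda u,z:(w2r(wunproj(c,s,u,z))*1000).round(1)
for u in ([333,200],[333,235]): print("pocket",W(u,.024+.003))
print("corners deck",W([148,57],.03),W([294,40],.03),W([308,353],.03),"carrier top",W([304,182],.029),W([363,178],.029))
print("knob",W([453,152],.091),"axis",W([412,155],.059))
E
```

```text
nuts [([-77.0, 81.8], 382), ([-48.5, 33.1], 384), ([-72.3, -31.0], 356), ([-68.5, -81.3], 337), ([-88.3, -144.2], 294), ([292.0, -206.7], 259), ([24.2, -186.4], 287)]
pocket [33.4 19.7]
pocket [ 33.1 -22.5]
corners deck [-158.   195.4] [ -0.8 195.4] [  -0.  -199.8] carrier top [ 1.6 42.6] [67.4 43.7]
knob [143.9  80.4] axis [112.9  72.8]
```

Emit:
move_arm(rows=[{"claw":0,"slide":[3,0,0],"rotation":[-3.6,0.4,0.2]},{"claw":0,"slide":[2,0,0],"rotation":[0,0,0]},{"claw":0,"slide":[0,0,0],"rotation":[0,0,0]}])

```text
time: 4.15
eef_pos: [0.5022, 0.0236, 0.1808]
ee_rot: [-0.024, 0.704, 0.023, 0.709]
contact_force: [-1.3, 0.1, -0.4]
grip_width: 0.0427
```

Run:
```python
from h import *
where(); wlook(); go(-.049,.032,.055)
```

```text
t 4.15 rig xy [-25.3  38.8] z 180.8 F [-1.3  0.1 -0.4] w 42.7 j6 [-0.09 -0.02 -0.07  1.51 -0.    1.42]
nuts [([-76.8, 82.1], 516), ([-48.4, 33.6], 507), ([-67.1, -27.6], 232), ([-63.8, -82.1], 275), ([-81.7, -142.4], 156), ([289.4, -200.7], 231)]
slide [12.7  -0.64 -2.5 ] rot [0.02 0.45 0.11]
```

Emit:
move_arm(rows=[{"claw":0,"slide":[2,-0.5,-2.4],"rotation":[0,0.4,0.1]},{"claw":0,"slide":[2,0,0],"rotation":[0,0,0]},{"claw":0,"slide":[2,0,0],"rotation":[0,0,0]},{"claw":0,"slide":[2,0,0],"rotation":[0,0,0]},{"claw":0,"slide":[2,0,0],"rotation":[0,0,0]},{"claw":0,"slide":[1,0,0],"rotation":[0,0,0]},{"claw":0,"slide":[0,0,0],"rotation":[0,0,0]},{"claw":0,"slide":[0,0,0],"rotation":[0,0,0]}])

```text
time: 4.87
eef_pos: [0.4816, 0.0089, 0.0796]
ee_rot: [-0.019, 0.702, 0.017, 0.712]
contact_force: [0.9, -0.2, 1.5]
grip_width: 0.0428
```

Run:
```python
from h import *
where(); wlook("w1"); go(-.0485,.033,.032)
```

```text
t 4.87 rig xy [-46.8  25.5] z 79.6 F [ 0.9 -0.2  1.5] w 42.8 j6 [-0.12 -0.06 -0.31  1.3  -0.    1.4 ]
nuts [([-77.1, 82.0], 1224), ([-48.7, 33.9], 1227), ([-69.9, -30.3], 778), ([-67.5, -69.3], 296), ([265.7, -189.0], 389), ([274.8, -243.3], 154)]
slide [ 4.79  0.78 -0.28] rot [-0.79  0.89  0.24]
```

View pics/w1.png

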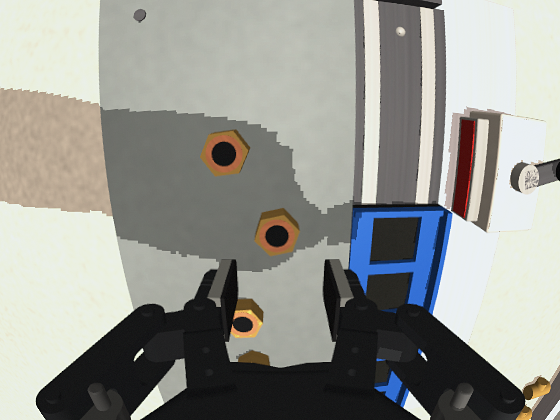

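Emit:
move_arm(rows=[{"claw":0,"slide":[1,0.8,-0.2],"rotation":[-0.8,0.9,0.2]},{"claw":0,"slide":[1,0,0],"rotation":[0,0,0]},{"claw":0,"slide":[0,0,0],"rotation":[0,0,0]}])

```text
time: 5.17
eef_pos: [0.4831, 0.0168, 0.0631]
ee_rot: [-0.024, 0.704, 0.023, 0.709]
contact_force: [-0.8, 0.0, -0.8]
grip_width: 0.0427
```

Run:
```python
from h import *
where(); go(-.0485,.0335,.033)
```

```text
t 5.17 rig xy [-44.8  33.2] z 63.1 F [-0.8  0.  -0.8] w 42.7 j6 [-0.1  -0.04 -0.32  1.28 -0.    1.4 ]
slide [ 3.01  0.03 -0.39] rot [0.04 0.39 0.09]
```

Emit:
move_arm(rows=[{"claw":0,"slide":[1,0,-0.4],"rotation":[0,0.4,0.1]},{"claw":0,"slide":[1,0,0],"rotation":[0,0,0]},{"claw":0,"slide":[0.9,0,0],"rotation":[0,0,0]},{"claw":0,"slide":[0,0,0],"rotation":[0,0,0]},{"claw":-0.3,"slide":[0,0,0],"rotation":[0,0,0]},{"claw":-0.3,"slide":[0,0,0],"rotation":[0,0,0]},{"claw":-0.5,"slide":[0,0,0],"rotation":[0,0,0]},{"claw":-0.5,"slide":[0,0,0],"rotation":[0,0,0]},{"claw":-0.5,"slide":[0,0,0],"rotation":[0,0,0]},{"claw":-0.5,"slide":[0,0,0],"rotation":[0,0,0]}], grip_force=20)

```text
time: 6.0
eef_pos: [0.4789, 0.017, 0.0309]
ee_rot: [-0.024, 0.707, 0.024, 0.706]
contact_force: [0.5, -0.7, -0.7]
grip_width: 0.0255
```

Run:
```python
from h import *
where(); go(.032,-.024,.034)
```

```text
t 6.0 rig xy [-49.   33.7] z 30.9 F [ 0.5 -0.7 -0.7] w 25.5 j6 [-0.1  -0.01 -0.37  1.22  0.    1.4 ]
slide [-0.32 -5.79  8.09] rot [ 0.11 -0.08 -0.02]
```

Emit:
move_arm(rows=[{"claw":-0.5,"slide":[-0.05,-0.72,1.0],"rotation":[0,0,0]},{"claw":-0.5,"slide":[-0.02,-0.72,1.0],"rotation":[0,0,0]},{"claw":-0.5,"slide":[-0.02,-0.72,1.0],"rotation":[0,0,0]},{"claw":-0.5,"slide":[-0.02,-0.72,1.0],"rotation":[0,0,0]},{"claw":-0.5,"slide":[-0.02,-0.72,1.0],"rotation":[0,0,0]},{"claw":-0.5,"slide":[-0.02,-0.72,1.0],"rotation":[0,0,0]},{"claw":-0.5,"slide":[-0.02,-0.72,1.0],"rotation":[0,0,0]},{"claw":-0.5,"slide":[0,0,0],"rotation":[0,0,0]}])

```text
time: 6.67
eef_pos: [0.5556, -0.0302, 0.0336]
ee_rot: [-0.024, 0.706, 0.024, 0.707]
contact_force: [-0.1, 0.2, 0.6]
grip_width: 0.0251
```

Run:
```python
from h import *
where(); go(.032,-.024,.034); wlook("w2")
```

```text
t 6.67 rig xy [ 24.5 -18.4] z 33.6 F [-0.1  0.2  0.6] w 25.1 j6 [-0.17  0.18 -0.16  1.24 -0.    1.33]
slide [-0.04 -0.56  0.75] rot [0.19 0.04 0.01]
nuts [([-74.0, 81.2], 1908), ([23.9, -19.3], 1977), ([-70.4, -29.6], 1526), ([264.8, -183.0], 540)]
```

View pics/w2.png

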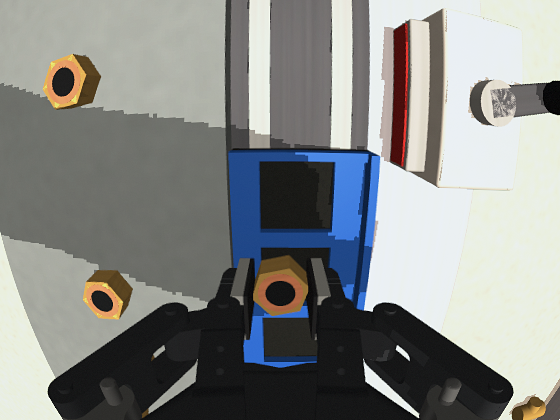

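Run:
```python
from h import *
s=manip.get_state();c=read_camera("wrist")
W=lambda u,z:(w2r(wunproj(c,s,u,z))*1000).round(1)
for u in ([260,162],[334,162],[260,229],[334,234],[232,150],[379,154]): print(W(u,.029))
```

```text
[13.3 38.1]
[47.5 38.4]
[12.8  5.2]
[49.3  2.6]
[ 0.4 43.8]
[69.1 42.8]
```

Emit:
move_arm(rows=[{"claw":-0.5,"slide":[0,-0.42,0.7],"rotation":[0.2,0,0]},{"claw":-0.5,"slide":[0,0,0],"rotation":[0,0,0]},{"claw":-0.2,"slide":[0,0,0],"rotation":[0,0,0]},{"claw":-0.1,"slide":[0,0,0],"rotation":[0,0,0]},{"claw":-0.1,"slide":[0,0,0],"rotation":[0,0,0]},{"claw":-0.1,"slide":[-1,0,0],"rotation":[0,0,0]},{"claw":-0.1,"slide":[-2,0,0],"rotation":[0,0,0]},{"claw":-0.1,"slide":[-2,0,0],"rotation":[0,0,0]},{"claw":-0.1,"slide":[0,0,0],"rotation":[0,0,0]}])

```text
time: 7.52
eef_pos: [0.5566, -0.0303, 0.0849]
ee_rot: [-0.023, 0.71, 0.025, 0.703]
contact_force: [0.9, -0.5, 1.5]
grip_width: 0.0384
```

Run:
```python
from h import *
where(); wlook("w3"); go(-.077,.082,.08)
```

```text
t 7.52 rig xy [ 25.5 -18.6] z 84.9 F [ 0.9 -0.5  1.5] w 38.4 j6 [-0.18  0.16 -0.07  1.35  0.    1.33]
nuts [([-75.1, 81.3], 1146), ([27.1, -18.5], 1146), ([-71.3, -30.7], 1012), ([-63.8, -69.2], 149), ([285.2, -192.1], 246)]
slide [  0.47  10.07 -10.15] rot [ 0.15 -0.61 -0.23]
```

View pics/w3.png

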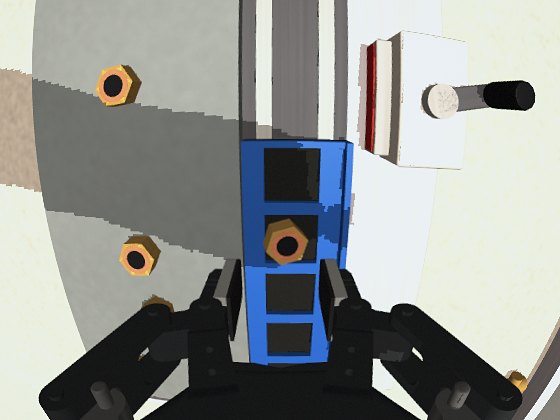

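Run:
```python
from h import *
s=manip.get_state();c=read_camera("wrist")
W=lambda u,z:(w2r(wunproj(c,s,u,z))*1000).round(1)
for u,_ in nuts(c["image"]): 
  if _>900: print("nut",u,W(u,.035),W(u,.038),W(u,.042))
for u in ([264,149],[319,149],[264,200],[319,200],[265,215],[316,215],[317,262],[266,274],[315,274],[267,313],[315,313]): print(u,W(u,.029))
for n in ("top",):
    t=read_camera(n); print([(W2.round(1).tolist()) for W2 in [w2r(unproj(t,u,.035))*1000 for u,a in nuts(t["image"])]])
i=c["image"][190:290,220:360]; cv2.imwrite("pics/w3c.png",cv2.resize(i,(700,500),interpolation=cv2.INTER_CUBIC))
```

```text
nut [118.63636364  85.82847341] [-78.3  81.9] [-76.7  81.6] [-74.5  81.2]
nut [285.26973114 241.79271466] [ 27.1 -21.1] [ 27.1 -19.8] [ 27.1 -18.1]
nut [140.19000979 255.38883448] [-74.3 -33.6] [-72.8 -32.1] [-70.7 -30.1]
[264, 149] [13.8 37.4]
[319, 149] [47.4 37.6]
[264, 200] [13.5  5. ]
[319, 200] [48.4  5.2]
[265, 215] [14. -5.]
[316, 215] [46.8 -4.9]
[317, 262] [ 48.9 -38.6]
[266, 274] [ 14.1 -48. ]
[315, 274] [ 48.  -47.9]
[267, 313] [ 14.2 -81.3]
[315, 313] [ 49.7 -81.3]
[[306.3, -229.1], [301.4, -287.9], [297.7, -346.8], [39.4, -182.6], [-67.5, -85.3], [-88.4, -148.3]]
```

View pics/w3c.png

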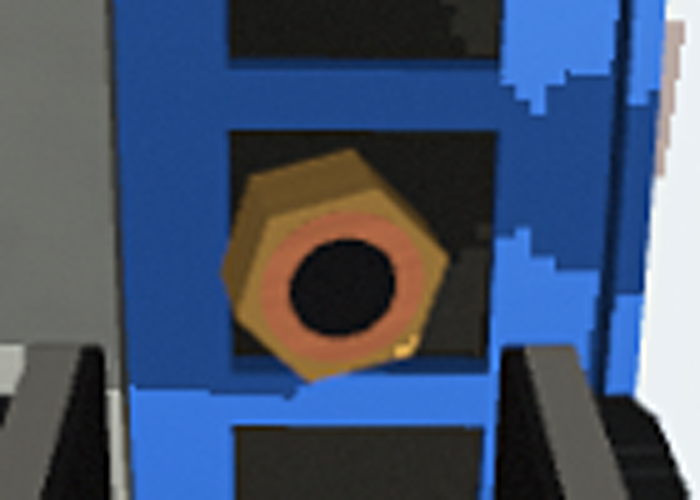

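Nut 2 appears seated in pocket3, about 4 mm towards the deck. I'll recentre it by closing the jaws lightly around it in place.

Emit:
move_arm(rows=[{"claw":-0.1,"slide":[1,-0.25,0.6],"rotation":[0.1,-0.6,-0.2]},{"claw":-0.1,"slide":[1,0,0],"rotation":[0,0,0]},{"claw":-0.1,"slide":[0,0,0],"rotation":[0,0,0]},{"claw":-0.1,"slide":[0,0,0],"rotation":[0,0,0]}])

```text
time: 8.0
eef_pos: [0.5571, -0.0314, 0.0553]
ee_rot: [-0.022, 0.711, 0.024, 0.703]
contact_force: [-0.2, -0.2, 0.8]
grip_width: 0.0385
```

Run:
```python
from h import *
where(); go(.0315,-.021,.032)
```

```text
t 8.0 rig xy [ 25.9 -19.7] z 55.3 F [-0.2 -0.2  0.8] w 38.5 j6 [-0.18  0.18 -0.11  1.29  0.    1.33]
slide [ 2.32 -0.14  0.58] rot [ 0.05 -0.64 -0.19]
```

Emit:
move_arm(rows=[{"claw":-0.1,"slide":[0,-0.05,0.3],"rotation":[0,-0.6,-0.2]},{"claw":-0.1,"slide":[0,-0.05,0.3],"rotation":[0,0,0]},{"claw":-0.1,"slide":[0,0,0],"rotation":[0,0,0]}])

```text
time: 8.25
eef_pos: [0.5615, -0.0316, 0.0532]
ee_rot: [-0.023, 0.708, 0.024, 0.705]
contact_force: [-0.2, 0.1, 0.9]
grip_width: 0.0384
```

Run:
```python
from h import *
where(); go(.0315,-.021,.032)
```

```text
t 8.25 rig xy [ 30.3 -20.1] z 53.2 F [-0.2  0.1  0.9] w 38.4 j6 [-0.18  0.18 -0.11  1.28 -0.    1.33]
slide [ 2.11 -0.09  0.13] rot [ 0.06 -0.26 -0.04]
```

Emit:
move_arm(rows=[{"claw":-0.1,"slide":[0.7,0,0.2],"rotation":[0,-0.3,0]},{"claw":-0.1,"slide":[0.7,0,0.1],"rotation":[0,0,0]},{"claw":-0.1,"slide":[0.4,0,0],"rotation":[0,0,0]},{"claw":-0.1,"slide":[0,0,0],"rotation":[0,0,0]},{"claw":-0.4,"slide":[0,0,0],"rotation":[0,0,0]},{"claw":-0.4,"slide":[0,0,0],"rotation":[0,0,0]},{"claw":-0.4,"slide":[0,0,0],"rotation":[0,0,0]},{"claw":-0.4,"slide":[0,0,0],"rotation":[0,0,0]}])

```text
time: 8.92
eef_pos: [0.5651, -0.0314, 0.0338]
ee_rot: [-0.023, 0.706, 0.024, 0.707]
contact_force: [-0.5, 0.6, -0.9]
grip_width: 0.0253
```

Run:
```python
from h import *
where(); go(.0315,-.021,.032)
```

```text
t 8.92 rig xy [ 33.9 -20.2] z 33.8 F [-0.5  0.6 -0.9] w 25.3 j6 [-0.17  0.2  -0.13  1.24  0.    1.33]
slide [ 0.18 -0.08 -0.24] rot [ 0.06  0.09 -0.03]
```

Emit:
move_arm(rows=[{"claw":-0.4,"slide":[0,0,-0.2],"rotation":[0,0,0]},{"claw":-0.4,"slide":[0,0,0],"rotation":[0,0,0]},{"claw":-0.1,"slide":[0,0,0],"rotation":[0,0,0]},{"claw":-0.1,"slide":[0,0,0],"rotation":[0,0,0]},{"claw":-0.1,"slide":[0,0,0],"rotation":[0,0,0]},{"claw":-0.1,"slide":[-1.5,0,0],"rotation":[0,0,0]},{"claw":-0.1,"slide":[-1.5,0,0],"rotation":[0,0,0]},{"claw":0,"slide":[-1.5,0,0],"rotation":[0,0,0]},{"claw":0,"slide":[0,1.7,-1.8],"rotation":[0,0,0]},{"claw":0,"slide":[0,1.7,-1.8],"rotation":[0,0,0]},{"claw":0,"slide":[0,1.7,-1.8],"rotation":[0,0,0]},{"claw":0,"slide":[0,1.7,-1.8],"rotation":[0,0,0]},{"claw":0,"slide":[0,1.7,-1.8],"rotation":[0,0,0]},{"claw":0,"slide":[0,1.7,-1.8],"rotation":[0,0,0]},{"claw":0,"slide":[0,0,0],"rotation":[0,0,0]},{"claw":0,"slide":[0,0,0],"rotation":[0,0,0]}])

```text
time: 10.25
eef_pos: [0.4466, 0.0656, 0.0822]
ee_rot: [-0.022, 0.704, 0.023, 0.71]
contact_force: [1.2, 0.1, 0.3]
grip_width: 0.0425
```

Run:
```python
from h import *
where(); wlook(); go(-.077,.0815,.032)
t=read_camera("top"); print([(W2.round(1).tolist()) for W2 in [w2r(unproj(t,u,.036))*1000 for u,a in nuts(t["image"])]])
```

```text
t 10.25 rig xy [-78.1  84.3] z 82.2 F [1.2 0.1 0.3] w 42.5 j6 [-0.   -0.14 -0.37  1.32  0.    1.5 ]
nuts [([-77.5, 83.6], 1156), ([-74.6, -17.0], 213), ([265.3, -182.1], 282)]
slide [ 5.02 -0.28  0.08] rot [-0.11  0.45 -0.02]
[[305.8, -228.8], [301.0, -288.0], [297.2, -346.6], [39.0, -182.5], [31.8, -21.4], [-67.8, -84.7], [-72.5, -33.7], [-88.5, -148.2]]
```

Emit:
move_arm(rows=[{"claw":0,"slide":[1.1,-0.1,0.1],"rotation":[0,0.4,0]},{"claw":0,"slide":[1.1,0,0.05],"rotation":[0,0,0]},{"claw":0,"slide":[1.1,0,0.05],"rotation":[0,0,0]},{"claw":0,"slide":[1.0,0,0],"rotation":[0,0,0]},{"claw":0,"slide":[0,0,0],"rotation":[0,0,0]},{"claw":0,"slide":[0,0,0],"rotation":[0,0,0]}])

```text
time: 10.85
eef_pos: [0.4529, 0.061, 0.0338]
ee_rot: [-0.021, 0.706, 0.02, 0.707]
contact_force: [-0.1, 0.1, -0.1]
grip_width: 0.0426
```

Run:
```python
from h import *
where(); go(-.077,.082,.032)
```

```text
t 10.85 rig xy [-72.   79.3] z 33.8 F [-0.1  0.1 -0.1] w 42.6 j6 [-0.01 -0.08 -0.42  1.23 -0.    1.5 ]
slide [ 0.17  0.26 -0.5 ] rot [-0.45  0.06  0.05]
```

Emit:
move_arm(rows=[{"claw":0,"slide":[0.05,0.15,-0.25],"rotation":[-0.4,0,0]},{"claw":0,"slide":[0.05,0.1,-0.2],"rotation":[0,0,0]},{"claw":0,"slide":[0,0,0],"rotation":[0,0,0]},{"claw":-0.3,"slide":[0,0,0],"rotation":[0,0,0]},{"claw":-0.5,"slide":[0,0,0],"rotation":[0,0,0]},{"claw":-0.5,"slide":[0,0,0],"rotation":[0,0,0]},{"claw":-0.5,"slide":[0,0,0],"rotation":[0,0,0]},{"claw":-0.5,"slide":[0,0,0],"rotation":[0,0,0]}])

```text
time: 11.52
eef_pos: [0.4487, 0.0632, 0.0337]
ee_rot: [-0.023, 0.706, 0.022, 0.708]
contact_force: [-0.1, 0.9, -0.9]
grip_width: 0.0259
```

Run:
```python
from h import *
where(); go(.0317,.0213,.033); wlook()
```

```text
t 11.52 rig xy [-76.1  81.8] z 33.7 F [-0.1  0.9 -0.9] w 25.9 j6 [-0.01 -0.09 -0.43  1.23 -0.    1.5 ]
slide [ 0.1  -6.04 10.79] rot [-0.04  0.14  0.06]
nuts [([-76.8, 83.8], 1965)]
```

Emit:
move_arm(rows=[{"claw":-0.5,"slide":[0,-0.58,1.0],"rotation":[0,0,0]},{"claw":-0.5,"slide":[0,-0.58,1.03],"rotation":[0,0,0]},{"claw":-0.5,"slide":[0,-0.58,1.03],"rotation":[0,0,0]},{"claw":-0.5,"slide":[0,-0.58,1.03],"rotation":[0,0,0]},{"claw":-0.5,"slide":[0,-0.58,1.03],"rotation":[0,0,0]},{"claw":-0.5,"slide":[0,-0.58,1.03],"rotation":[0,0,0]},{"claw":-0.5,"slide":[0,-0.58,1.03],"rotation":[0,0,0]},{"claw":-0.5,"slide":[0,-0.58,1.03],"rotation":[0,0,0]},{"claw":-0.5,"slide":[0,-0.58,1.03],"rotation":[0,0,0]},{"claw":-0.5,"slide":[0,-0.58,1.03],"rotation":[0,0,0]},{"claw":-0.5,"slide":[0,0,0],"rotation":[0,0,0]},{"claw":-0.5,"slide":[0,0,0],"rotation":[0,0,0]}])

```text
time: 12.57
eef_pos: [0.5158, 0.0276, 0.0351]
ee_rot: [-0.013, 0.736, 0.04, 0.675]
contact_force: [-0.1, -0.8, -0.6]
grip_width: 0.0258
```

Run:
```python
from h import *
where(); go(.0317,.0213,.033); wlook()
```

```text
t 12.57 rig xy [-11.4  41.9] z 35.1 F [-0.1 -0.8 -0.6] w 25.8 j6 [-0.09  0.17 -0.16  1.33  0.03  1.4 ]
slide [-0.24 -2.1   4.29] rot [ 0.52 -4.86 -2.34]
nuts [([-11.6, 42.9], 1970), ([-66.0, -30.2], 155), ([40.2, -19.4], 141)]
```

Run:
```python
from h import *
c,s=wlook(); d=read_camera("scene")["image"]
a=cv2.resize(c["image"],(440,330)); cv2.imwrite("pics/w4.png",np.hstack([c["image"][60:360,150:430],cv2.resize(d[150:300,220:420],(500,375))[:300]]))
```

```text
nuts [([-11.0, 42.6], 1966), ([-69.3, -35.8], 248), ([40.4, -19.2], 124)]
```

View pics/w4.png

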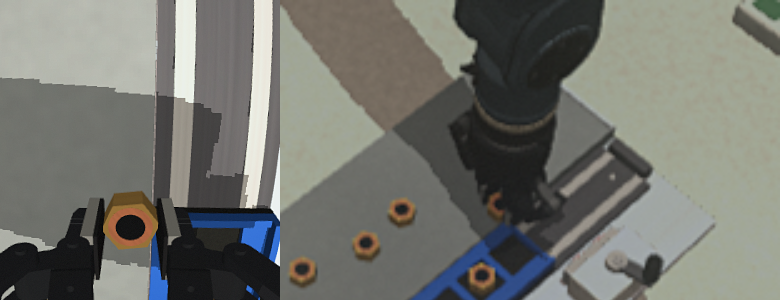

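The nut is still gripped at x≈-11 on the deck edge by the carrier's end, and the tool is tilted about 5°, as if it met resistance. I'll back off, straighten, and cross at the pocket's own y.

Emit:
move_arm(rows=[{"claw":-0.5,"slide":[0,0,-0.8],"rotation":[0,0,0]},{"claw":-0.5,"slide":[0,0,-0.8],"rotation":[0.2,-2.4,-1.2]},{"claw":-0.5,"slide":[0,0,0],"rotation":[0.2,-2.4,-1.2]},{"claw":-0.5,"slide":[0,0,0],"rotation":[0,0,0]},{"claw":-0.5,"slide":[0,0,0],"rotation":[0,0,0]}])

```text
time: 13.13
eef_pos: [0.4996, 0.0244, 0.0338]
ee_rot: [-0.025, 0.705, 0.021, 0.708]
contact_force: [-0.5, 0.3, -0.5]
grip_width: 0.0261
```

Run:
```python
from h import *
where(); go(-.025,.0213,.033); c,s=wlook();cv2.imwrite("pics/w5.png",c["image"][120:340,130:430])
```

```text
t 13.13 rig xy [-27.8  39.7] z 33.8 F [-0.5  0.3 -0.5] w 26.1 j6 [-0.08  0.03 -0.31  1.22 -0.    1.42]
slide [ 0.09 -1.84  0.28] rot [-0.    0.25  0.28]
nuts [([-28.5, 41.7], 1963), ([25.7, -28.0], 152), ([-82.7, -29.9], 180)]
```

View pics/w5.png

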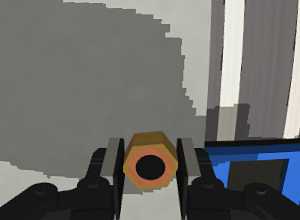

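Emit:
move_arm(rows=[{"claw":-0.5,"slide":[-0.05,-0.6,0],"rotation":[0,0.2,0.2]},{"claw":-0.5,"slide":[-0.05,-0.6,0],"rotation":[0,0,0]},{"claw":-0.5,"slide":[0,-0.6,0],"rotation":[0,0,0]},{"claw":-0.5,"slide":[0,0,0],"rotation":[0,0,0]},{"claw":-0.5,"slide":[-0.02,0,0.9],"rotation":[0,0,0]},{"claw":-0.5,"slide":[-0.02,0,0.9],"rotation":[0,0,0]},{"claw":-0.5,"slide":[-0.02,0,0.9],"rotation":[0,0,0]},{"claw":-0.5,"slide":[0,0,0],"rotation":[0,0,0]}])

```text
time: 13.85
eef_pos: [0.5319, 0.0034, 0.0356]
ee_rot: [-0.022, 0.707, 0.021, 0.707]
contact_force: [0.2, -0.4, 0.5]
grip_width: 0.0256
```

Run:
```python
from h import *
where(); go(.0317,.0213,.034)
```

```text
t 13.85 rig xy [ 3.  16.7] z 35.6 F [ 0.2 -0.4  0.5] w 25.6 j6 [-0.12  0.12 -0.22  1.23 -0.    1.39]
slide [0.15 0.47 2.87] rot [-0.22 -0.04  0.04]
```

Passes freely now.

Emit:
move_arm(rows=[{"claw":-0.5,"slide":[0,0.16,0.9],"rotation":[-0.2,0,0]},{"claw":-0.5,"slide":[0,0.16,0.9],"rotation":[0,0,0]},{"claw":-0.5,"slide":[0,0.16,0.8],"rotation":[0,0,0]},{"claw":-0.5,"slide":[0,0,0],"rotation":[0,0,0]},{"claw":-0.5,"slide":[0,0,0],"rotation":[0,0,0]}])

```text
time: 14.27
eef_pos: [0.5587, 0.0096, 0.0347]
ee_rot: [-0.023, 0.708, 0.023, 0.705]
contact_force: [-0.1, 0.7, -1.9]
grip_width: 0.0255
```

Run:
```python
from h import *
where(); go(.0317,.0213,.034); wlook()
```

```text
t 14.27 rig xy [30.1 21.2] z 34.7 F [-0.1  0.7 -1.9] w 25.5 j6 [-0.1   0.19 -0.14  1.24 -0.    1.4 ]
slide [0.07 0.01 0.16] rot [-0.04 -0.23  0.01]
nuts [([29.6, 22.7], 1962), ([31.7, -15.8], 1458), ([-74.5, -21.7], 421), ([-61.5, -89.8], 129)]
```

Emit:
move_arm(rows=[{"claw":-0.5,"slide":[0,0,0.2],"rotation":[0,0,0]},{"claw":-0.2,"slide":[0,0,0],"rotation":[0,0,0]},{"claw":-0.1,"slide":[0,0,0],"rotation":[0,0,0]},{"claw":-0.1,"slide":[0,0,0],"rotation":[0,0,0]},{"claw":-0.1,"slide":[0,0,0],"rotation":[0,0,0]},{"claw":-0.1,"slide":[-1.5,0,0],"rotation":[0,0,0]},{"claw":-0.1,"slide":[-1.5,0,0],"rotation":[0,0,0]},{"claw":0,"slide":[-1.5,0,0],"rotation":[0,0,0]},{"claw":0,"slide":[0,-0.9,-1.7],"rotation":[0,0,0]},{"claw":0,"slide":[0,-0.9,-1.7],"rotation":[0,0,0]},{"claw":0,"slide":[0,-0.9,-1.7],"rotation":[0,0,0]},{"claw":0,"slide":[0,-0.9,-1.7],"rotation":[0,0,0]},{"claw":0,"slide":[0,-0.9,-1.7],"rotation":[0,0,0]},{"claw":0,"slide":[0,-0.9,-1.7],"rotation":[0,0,0]},{"claw":0,"slide":[0,0,0],"rotation":[0,0,0]},{"claw":0,"slide":[0,0,0],"rotation":[0,0,0]}])

```text
time: 15.65
eef_pos: [0.4576, -0.053, 0.0844]
ee_rot: [-0.024, 0.707, 0.022, 0.707]
contact_force: [0.5, 0.1, 0.4]
grip_width: 0.0426
```

```bash
cat >> h.py <<'E'
def tops():
    t=read_camera("top"); P=[w2r(unproj(t,u,.036))*1000 for u,a in nuts(t["image"])]
    print("top",[p.round(1).tolist() for p in P if p[0]<150]); return t
E
python3 - <<'E'
from h import *
where(); wlook(); tops(); go(-.0725,-.0335,.032)
E
```

```text
t 15.65 rig xy [-74.8 -34.8] z 84.4 F [0.5 0.1 0.4] w 42.6 j6 [-0.26 -0.1  -0.34  1.33 -0.    1.25]
nuts [([26.0, 22.1], 1084), ([26.1, -21.1], 994), ([-73.4, -31.4], 1149), ([-69.1, -80.8], 996), ([-87.8, -134.5], 392), ([246.1, -198.3], 105), ([260.7, -250.1], 375), ([34.1, -192.3], 746), ([259.5, -300.8], 256)]
top [[39.6, -186.8], [31.7, 21.1], [-88.2, -148.5]]
slide [5.23 0.1  0.19] rot [ 0.08 -0.04  0.1 ]
```

Emit:
move_arm(rows=[{"claw":0,"slide":[1.1,0.1,0.1],"rotation":[0,0,0]},{"claw":0,"slide":[1.1,0.1,0],"rotation":[0,0,0]},{"claw":0,"slide":[1.1,0,0],"rotation":[0,0,0]},{"claw":0,"slide":[1.1,0,0],"rotation":[0,0,0]},{"claw":0,"slide":[0,0,0],"rotation":[0,0,0]},{"claw":0,"slide":[0,0,0],"rotation":[0,0,0]}])

```text
time: 16.25
eef_pos: [0.4616, -0.0481, 0.0346]
ee_rot: [-0.025, 0.707, 0.025, 0.707]
contact_force: [-0.2, -0.3, -0.1]
grip_width: 0.0427
```

Run:
```python
from h import *
where(); go(-.073,-.033,.033)
```

```text
t 16.25 rig xy [-70.5 -30.1] z 34.6 F [-0.2 -0.3 -0.1] w 42.7 j6 [-0.25 -0.06 -0.4   1.23 -0.    1.25]
slide [ 0.17 -0.28 -0.25] rot [ 0.33 -0.02  0.04]
```

Emit:
move_arm(rows=[{"claw":0,"slide":[0.1,-0.15,-0.15],"rotation":[0.3,0,0]},{"claw":0,"slide":[0.05,-0.15,-0.1],"rotation":[0,0,0]},{"claw":0,"slide":[0,0,0],"rotation":[0,0,0]},{"claw":-0.3,"slide":[0,0,0],"rotation":[0,0,0]},{"claw":-0.5,"slide":[0,0,0],"rotation":[0,0,0]},{"claw":-0.5,"slide":[0,0,0],"rotation":[0,0,0]},{"claw":-0.5,"slide":[0,0,0],"rotation":[0,0,0]},{"claw":-0.5,"slide":[0,0,0],"rotation":[0,0,0]}])

```text
time: 16.92
eef_pos: [0.4604, -0.0514, 0.034]
ee_rot: [-0.024, 0.706, 0.023, 0.707]
contact_force: [-0.8, 0.1, -1.7]
grip_width: 0.026
```

Run:
```python
from h import *
where(); go(.0317,-.0647,.034); c,s=wlook()
W=lambda u,z:(w2r(wunproj(c,s,u,z))*1000).round(1)
cv2.imwrite("pics/w6.png",c["image"][100:400,200:560])
```

```text
t 16.92 rig xy [-71.9 -33.4] z 34.0 F [-0.8  0.1 -1.7] w 26.0 j6 [-0.26 -0.06 -0.41  1.23 -0.    1.25]
slide [ 0.02 -3.14 10.36] rot [0.04 0.07 0.06]
nuts [([23.8, 22.8], 1724), ([24.1, -19.5], 1498), ([-72.6, -31.7], 1964), ([-69.5, -75.4], 1159), ([230.9, -234.1], 124)]
```

View pics/w6.png

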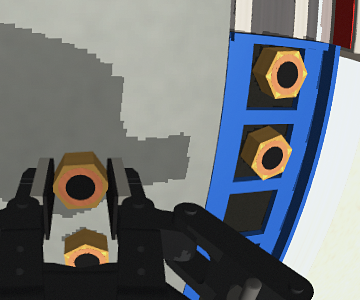

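Emit:
move_arm(rows=[{"claw":-0.5,"slide":[-0.04,-0.5,1.0],"rotation":[0,0,0]},{"claw":-0.5,"slide":[-0.04,-0.5,1.0],"rotation":[0,0,0]},{"claw":-0.5,"slide":[-0.02,-0.5,1.0],"rotation":[0,0,0]},{"claw":-0.5,"slide":[-0.02,-0.5,1.0],"rotation":[0,0,0]},{"claw":-0.5,"slide":[0,-0.5,1.0],"rotation":[0,0,0]},{"claw":-0.5,"slide":[0,-0.5,1.0],"rotation":[0,0,0]},{"claw":-0.5,"slide":[0,0,0],"rotation":[0,0,0]}])

```text
time: 17.55
eef_pos: [0.524, -0.078, 0.035]
ee_rot: [-0.024, 0.706, 0.023, 0.707]
contact_force: [-0.5, 0.3, -1.1]
grip_width: 0.0256
```

Run:
```python
from h import *
where(); go(.0317,-.0647,.034)
```

```text
t 17.55 rig xy [-10.1 -64. ] z 35.0 F [-0.5  0.3 -1.1] w 25.6 j6 [-0.27  0.11 -0.23  1.23 -0.    1.23]
slide [ 0.1  -0.07  4.18] rot [0.08 0.05 0.05]
```

Emit:
move_arm(rows=[{"claw":-0.5,"slide":[0,0,1.0],"rotation":[0,0,0]},{"claw":-0.5,"slide":[0,0,1.0],"rotation":[0,0,0]},{"claw":-0.5,"slide":[0,0,1.0],"rotation":[0,0,0]},{"claw":-0.5,"slide":[0,0,1.0],"rotation":[0,0,0]},{"claw":-0.5,"slide":[0,0,0],"rotation":[0,0,0]},{"claw":-0.5,"slide":[0,0,0],"rotation":[0,0,0]}])

```text
time: 18.05
eef_pos: [0.5616, -0.0741, 0.0338]
ee_rot: [-0.023, 0.709, 0.024, 0.705]
contact_force: [0.0, -0.4, -0.6]
grip_width: 0.026
```

Run:
```python
from h import *
where(); go(.0317,-.0647,.034);wlook()
```

```text
t 18.05 rig xy [ 27.6 -62.6] z 33.8 F [ 0.  -0.4 -0.6] w 26.0 j6 [-0.25  0.21 -0.12  1.25 -0.    1.26]
slide [-0.03 -0.21  0.41] rot [ 0.05 -0.3  -0.07]
nuts [([31.2, 20.9], 2070), ([31.4, -22.3], 2031), ([27.0, -60.7], 1961), ([-65.6, -80.4], 1435), ([264.3, -191.3], 639), ([262.0, -231.6], 229)]
```

Emit:
move_arm(rows=[{"claw":-0.5,"slide":[0,-0.1,0.2],"rotation":[0,-0.3,0]},{"claw":-0.5,"slide":[0,-0.1,0.2],"rotation":[0,0,0]},{"claw":-0.5,"slide":[0,0,0],"rotation":[0,0,0]},{"claw":-0.2,"slide":[0,0,0],"rotation":[0,0,0]},{"claw":-0.1,"slide":[0,0,0],"rotation":[0,0,0]},{"claw":-0.1,"slide":[0,0,0],"rotation":[0,0,0]},{"claw":-0.1,"slide":[0,0,0],"rotation":[0,0,0]},{"claw":-0.1,"slide":[-1.5,0,0],"rotation":[0,0,0]},{"claw":-0.1,"slide":[-1.5,0,0],"rotation":[0,0,0]},{"claw":0,"slide":[-1.5,0,0],"rotation":[0,0,0]},{"claw":0,"slide":[0,-0.3,-1.65],"rotation":[0,0,0]},{"claw":0,"slide":[0,-0.3,-1.65],"rotation":[0,0,0]},{"claw":0,"slide":[0,-0.3,-1.65],"rotation":[0,0,0]},{"claw":0,"slide":[0,-0.3,-1.65],"rotation":[0,0,0]},{"claw":0,"slide":[0,-0.3,-1.65],"rotation":[0,0,0]},{"claw":0,"slide":[0,-0.3,-1.65],"rotation":[0,0,0]},{"claw":0,"slide":[0,0,0],"rotation":[0,0,0]},{"claw":0,"slide":[0,0,0],"rotation":[0,0,0]}])

```text
time: 19.6
eef_pos: [0.4632, -0.1014, 0.0824]
ee_rot: [-0.023, 0.706, 0.024, 0.708]
contact_force: [1.0, -0.2, -0.6]
grip_width: 0.0427
```

Run:
```python
from h import *
where(); wlook(); tops(); go(-.0685,-.0845,.033)
```

```text
t 19.6 rig xy [-72.3 -83.4] z 82.4 F [ 1.  -0.2 -0.6] w 42.7 j6 [-0.36 -0.07 -0.31  1.32  0.    1.15]
nuts [([25.8, 19.9], 1096), ([26.2, -23.7], 1110), ([23.8, -61.4], 1051), ([-69.0, -81.8], 1154), ([-88.9, -143.4], 953), ([249.2, -257.2], 198), ([256.0, -307.9], 354)]
top [[30.2, -60.8], [31.6, 20.6], [31.6, -25.1]]
slide [ 4.93 -0.12  0.33] rot [ 0.12  0.13 -0.01]
```

Emit:
move_arm(rows=[{"claw":0,"slide":[1.1,0,0.2],"rotation":[0,0,0]},{"claw":0,"slide":[1.1,0,0.1],"rotation":[0,0,0]},{"claw":0,"slide":[1.1,0,0],"rotation":[0,0,0]},{"claw":0,"slide":[1.1,0,0],"rotation":[0,0,0]},{"claw":0,"slide":[0,0,0],"rotation":[0,0,0]},{"claw":0,"slide":[0,0,0],"rotation":[0,0,0]}])

```text
time: 20.2
eef_pos: [0.4707, -0.1, 0.0326]
ee_rot: [-0.024, 0.706, 0.025, 0.708]
contact_force: [0.1, -0.4, -0.1]
grip_width: 0.0424
```

Run:
```python
from h import *
where(); go(-.0685,-.084,.033)
c,s=wlook();cv2.imwrite("pics/w7.png",c["image"][0:420,200:560])
```

```text
t 20.2 rig xy [-64.8 -82.5] z 32.6 F [ 0.1 -0.4 -0.1] w 42.4 j6 [-0.35 -0.02 -0.36  1.22  0.    1.15]
slide [-0.04 -0.15 -0.37] rot [ 0.29  0.19 -0.04]
nuts [([24.1, 19.5], 1809), ([24.4, -23.1], 1812), ([22.3, -60.3], 1622), ([-69.1, -81.0], 1975), ([-85.8, -131.0], 363), ([25.1, -186.3], 575), ([235.2, -280.9], 122)]
```

View pics/w7.png

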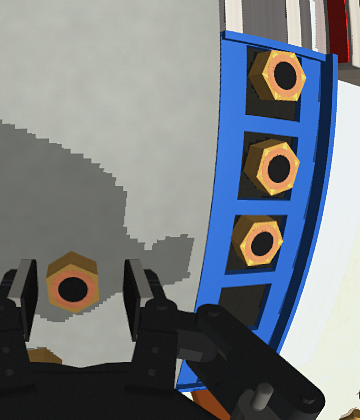

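Run:
```python
from h import *
s=manip.get_state();c=read_camera("wrist")
W=lambda u,z:(w2r(wunproj(c,s,u,z))*1000).round(1)
for u in ([422,32],[537,55],[445,131],[439,194],[434,213],[427,268],[423,282]): print(u,W(u,.029))
t=read_camera("top"); h=cv2.cvtColor(t["image"],cv2.COLOR_BGR2HSV); m=cv2.inRange(h,(100,120,50),(125,255,255)); ys,xs=np.nonzero(m[140:200,240:360])
P=np.array([w2r(unproj(t,(x+240,y+140),.029))*1000 for x,y in zip(xs,ys)]); print("blue y range",np.percentile(P[:,1],[0.5,99.5]))
```

```text
[422, 32] [ 0.6 39.1]
[537, 55] [77.2 42.3]
[445, 131] [14.6 -8.5]
[439, 194] [ 14.8 -40.5]
[434, 213] [ 13.4 -50.7]
[427, 268] [ 15.1 -82.6]
[423, 282] [ 14.4 -91.5]
blue y range [-74.17213252  38.27265304]
```

Emit:
move_arm(rows=[{"claw":0,"slide":[0,-0.1,-0.2],"rotation":[0.3,0.2,0]},{"claw":0,"slide":[0,-0.1,-0.2],"rotation":[0,0,0]},{"claw":0,"slide":[0,0,0],"rotation":[0,0,0]},{"claw":-0.3,"slide":[0,0,0],"rotation":[0,0,0]},{"claw":-0.5,"slide":[0,0,0],"rotation":[0,0,0]},{"claw":-0.5,"slide":[0,0,0],"rotation":[0,0,0]},{"claw":-0.5,"slide":[0,0,0],"rotation":[0,0,0]},{"claw":-0.5,"slide":[0,0,0],"rotation":[0,0,0]}])

```text
time: 21.02
eef_pos: [0.4692, -0.1039, 0.037]
ee_rot: [-0.023, 0.704, 0.022, 0.709]
contact_force: [-0.1, 0.0, -0.3]
grip_width: 0.0234
```

Run:
```python
from h import *
where(); go(.0317,-.110,.034)
```

```text
t 21.02 rig xy [-66.5 -86.3] z 37.0 F [-0.1  0.  -0.3] w 23.4 j6 [-0.36 -0.03 -0.36  1.22  0.    1.15]
slide [ 0.37 -2.36  9.82] rot [-0.08  0.37  0.14]
```

Run:
```python
from h import *
c,s=wlook();d=read_camera("scene")["image"];tops()
b=cv2.resize(d[180:320,200:360],(480,420),interpolation=cv2.INTER_CUBIC)
cv2.imwrite("pics/w8.png",np.hstack([c["image"][:,200:500],b]))
```

```text
nuts [([24.2, 19.4], 1729), ([24.5, -23.5], 1745), ([22.3, -60.5], 1576), ([-67.1, -82.1], 1879), ([-81.6, -136.4], 358), ([25.3, -201.9], 104), ([237.0, -290.9], 235)]
top [[30.6, -61.2], [31.6, 20.6], [31.6, -25.1]]
```

View pics/w8.png

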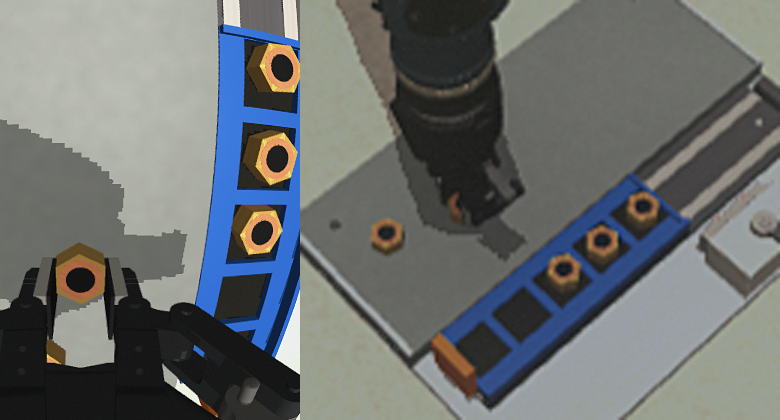

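Emit:
move_arm(rows=[{"claw":-0.5,"slide":[0.04,-0.4,1.0],"rotation":[0,0.3,0.1]},{"claw":-0.5,"slide":[0.02,-0.4,1.0],"rotation":[0,0,0]},{"claw":-0.5,"slide":[0,-0.4,1.0],"rotation":[0,0,0]},{"claw":-0.5,"slide":[0,-0.4,1.0],"rotation":[0,0,0]},{"claw":-0.5,"slide":[0,-0.4,1.0],"rotation":[0,0,0]},{"claw":-0.5,"slide":[0,-0.3,1.0],"rotation":[0,0,0]},{"claw":-0.5,"slide":[0,0,0],"rotation":[0,0,0]}])

```text
time: 21.75
eef_pos: [0.5292, -0.1222, 0.0367]
ee_rot: [-0.022, 0.709, 0.023, 0.704]
contact_force: [-0.1, -0.2, -0.2]
grip_width: 0.0233
```

Run:
```python
from h import *
where(); go(.0317,-.1105,.034); wlook()
```

```text
t 21.75 rig xy [  -7.8 -108.4] z 36.7 F [-0.1 -0.2 -0.2] w 23.3 j6 [-0.35  0.15 -0.18  1.25 -0.    1.16]
slide [ 0.25 -0.21  3.95] rot [-0.04 -0.36 -0.12]
nuts [([28.9, 13.4], 1390), ([29.4, -25.1], 1997), ([26.7, -62.2], 1967), ([-8.5, -104.2], 1862), ([-90.9, -136.3], 550), ([50.8, -186.2], 313), ([248.8, -249.6], 312), ([253.5, -291.8], 242)]
```

Emit:
move_arm(rows=[{"claw":-0.5,"slide":[0.05,-0.15,1.0],"rotation":[0,-0.3,0]},{"claw":-0.5,"slide":[0.05,-0.15,1.0],"rotation":[0,0,0]},{"claw":-0.5,"slide":[0.02,-0.1,1.0],"rotation":[0,0,0]},{"claw":-0.5,"slide":[0,-0.1,1.0],"rotation":[0,0,0]},{"claw":-0.5,"slide":[0,0,0],"rotation":[0,0,0]},{"claw":-0.5,"slide":[0,0,0],"rotation":[0,0,0]}])

```text
time: 22.3
eef_pos: [0.5636, -0.1231, 0.0355]
ee_rot: [-0.021, 0.711, 0.024, 0.702]
contact_force: [-0.6, -0.5, -0.5]
grip_width: 0.0236
```

Run:
```python
from h import *
where(); go(.0317,-.112,.034); wlook()
```

```text
t 22.3 rig xy [  26.4 -111.6] z 35.5 F [-0.6 -0.5 -0.5] w 23.6 j6 [-0.33  0.24 -0.08  1.26 -0.    1.18]
slide [ 0.15 -0.04  0.53] rot [-0.06 -0.71 -0.23]
nuts [([30.8, 11.0], 1048), ([31.4, -25.1], 2003), ([28.7, -62.7], 1947), ([25.9, -106.5], 1870), ([-85.7, -143.1], 1264), ([249.2, -199.8], 238), ([262.3, -250.3], 633)]
```

Emit:
move_arm(rows=[{"claw":-0.5,"slide":[0.05,-0.05,0.3],"rotation":[0,-0.6,-0.2]},{"claw":-0.5,"slide":[0.05,-0.05,0.2],"rotation":[0,0,0]},{"claw":-0.5,"slide":[0,0,0],"rotation":[0,0,0]},{"claw":-0.2,"slide":[0,0,0],"rotation":[0,0,0]},{"claw":-0.1,"slide":[0,0,0],"rotation":[0,0,0]},{"claw":-0.1,"slide":[0,0,0],"rotation":[0,0,0]},{"claw":-0.1,"slide":[0,0,0],"rotation":[0,0,0]},{"claw":-0.1,"slide":[-1.5,0,0],"rotation":[0,0,0]},{"claw":-0.1,"slide":[-1.5,0,0],"rotation":[0,0,0]},{"claw":0,"slide":[-1.5,0,0],"rotation":[0,0,0]},{"claw":0,"slide":[0,-0.5,-1.7],"rotation":[0,0,0]},{"claw":0,"slide":[0,-0.5,-1.7],"rotation":[0,0,0]},{"claw":0,"slide":[0,-0.5,-1.7],"rotation":[0,0,0]},{"claw":0,"slide":[0,-0.5,-1.7],"rotation":[0,0,0]},{"claw":0,"slide":[0,-0.5,-1.7],"rotation":[0,0,0]},{"claw":0,"slide":[0,-0.5,-1.7],"rotation":[0,0,0]},{"claw":0,"slide":[0,-0.5,-1.7],"rotation":[0,0,0]},{"claw":0,"slide":[0,0,0],"rotation":[0,0,0]},{"claw":0,"slide":[0,0,0],"rotation":[0,0,0]}])

```text
time: 23.93
eef_pos: [0.4472, -0.1679, 0.0835]
ee_rot: [-0.024, 0.706, 0.022, 0.708]
contact_force: [-0.7, -0.5, -0.4]
grip_width: 0.0425
```

Run:
```python
from h import *
where(); wlook(); tops(); go(-.0885,-.148,.033)
```

```text
t 23.93 rig xy [ -92.7 -148.7] z 83.5 F [-0.7 -0.5 -0.4] w 42.5 j6 [-0.5  -0.06 -0.3   1.33 -0.    1.01]
nuts [([29.7, 9.0], 252), ([26.4, -25.5], 844), ([24.1, -63.7], 870), ([24.8, -107.5], 842), ([-89.2, -145.0], 1158), ([39.4, -188.4], 1855)]
top [[44.8, -186.2], [29.4, -64.9], [29.0, -110.1], [31.5, 20.5], [31.5, -24.8]]
slide [5.04 0.06 0.36] rot [0.06 0.11 0.11]
```

Emit:
move_arm(rows=[{"claw":0,"slide":[1.1,0.05,0.1],"rotation":[0,0,0]},{"claw":0,"slide":[1.1,0.05,0.05],"rotation":[0,0,0]},{"claw":0,"slide":[1.1,0,0],"rotation":[0,0,0]},{"claw":0,"slide":[1.1,0,0],"rotation":[0,0,0]},{"claw":0,"slide":[0,0,0],"rotation":[0,0,0]},{"claw":0,"slide":[0,0,0],"rotation":[0,0,0]}])

```text
time: 24.53
eef_pos: [0.4528, -0.1647, 0.0337]
ee_rot: [-0.025, 0.706, 0.025, 0.708]
contact_force: [-0.2, -0.7, 0.0]
grip_width: 0.0426
```

Run:
```python
from h import *
where(); go(-.0885,-.147,.033); wlook()
```

```text
t 24.53 rig xy [ -86.9 -145.9] z 33.7 F [-0.2 -0.7  0. ] w 42.6 j6 [-0.49 -0.01 -0.36  1.22  0.    1.01]
slide [ 0.07 -0.11 -0.16] rot [0.32 0.16 0.05]
nuts [([22.7, -27.9], 1577), ([20.5, -64.6], 1606), ([20.6, -106.6], 1499), ([-89.2, -144.1], 1967), ([42.6, -189.6], 2527)]
```

Emit:
move_arm(rows=[{"claw":0,"slide":[0,-0.05,-0.15],"rotation":[0.3,0.1,0]},{"claw":0,"slide":[0,0,0],"rotation":[0,0,0]},{"claw":-0.3,"slide":[0,0,0],"rotation":[0,0,0]},{"claw":-0.5,"slide":[0,0,0],"rotation":[0,0,0]},{"claw":-0.5,"slide":[0,0,0],"rotation":[0,0,0]},{"claw":-0.5,"slide":[0,0,0],"rotation":[0,0,0]},{"claw":-0.5,"slide":[0,0,0],"rotation":[0,0,0]}])

```text
time: 25.17
eef_pos: [0.4525, -0.1656, 0.0353]
ee_rot: [-0.024, 0.706, 0.022, 0.708]
contact_force: [0.1, 0.8, -0.4]
grip_width: 0.0251
```

Run:
```python
from h import *
where(); go(.0317,-.153,.034); wlook()
```

```text
t 25.17 rig xy [ -87.2 -146.8] z 35.3 F [ 0.1  0.8 -0.4] w 25.1 j6 [-0.49 -0.02 -0.36  1.22 -0.    1.02]
slide [ 0.17 -0.62 11.89] rot [0.01 0.17 0.11]
nuts [([22.8, -27.9], 1555), ([20.7, -64.6], 1576), ([20.7, -106.7], 1483), ([-87.7, -145.4], 1908), ([40.9, -190.4], 2799)]
```

Emit:
move_arm(rows=[{"claw":-0.5,"slide":[0,-0.08,1.0],"rotation":[0,0,0]},{"claw":-0.5,"slide":[0,-0.08,1.0],"rotation":[0,0,0]},{"claw":-0.5,"slide":[0,-0.08,1.0],"rotation":[0,0,0]},{"claw":-0.5,"slide":[0,-0.08,1.0],"rotation":[0,0,0]},{"claw":-0.5,"slide":[0,-0.08,1.0],"rotation":[0,0,0]},{"claw":-0.5,"slide":[0,-0.08,1.0],"rotation":[0,0,0]},{"claw":-0.5,"slide":[0,-0.08,1.0],"rotation":[0,0,0]},{"claw":-0.5,"slide":[0,-0.08,1.0],"rotation":[0,0,0]},{"claw":-0.5,"slide":[0,0,0],"rotation":[0,0,0]},{"claw":-0.5,"slide":[0,0,0],"rotation":[0,0,0]}])

```text
time: 26.05
eef_pos: [0.5448, -0.1668, 0.0343]
ee_rot: [-0.024, 0.704, 0.023, 0.709]
contact_force: [-0.8, -0.1, -1.0]
grip_width: 0.025
```

Run:
```python
from h import *
where(); go(.0317,-.153,.034); wlook()
```

```text
t 26.05 rig xy [   4.8 -154. ] z 34.3 F [-0.8 -0.1 -1. ] w 25.0 j6 [-0.42  0.2  -0.13  1.24  0.    1.09]
slide [0.05 0.09 2.69] rot [0.06 0.4  0.15]
nuts [([29.6, -33.3], 1319), ([27.7, -64.8], 2022), ([27.3, -107.8], 2010), ([4.2, -151.9], 1891), ([18.1, -191.6], 703), ([241.2, -256.7], 210), ([254.0, -306.0], 564)]
```

Emit:
move_arm(rows=[{"claw":-0.5,"slide":[0,0,0.9],"rotation":[0,0.3,0]},{"claw":-0.5,"slide":[0,0,0.9],"rotation":[0,0,0]},{"claw":-0.5,"slide":[0,0,0.8],"rotation":[0,0,0]},{"claw":-0.5,"slide":[0,0,0],"rotation":[0,0,0]},{"claw":-0.5,"slide":[0,0,0],"rotation":[0,0,0]}])

```text
time: 26.52
eef_pos: [0.5704, -0.1648, 0.0339]
ee_rot: [-0.024, 0.707, 0.022, 0.706]
contact_force: [-0.2, 0.9, -0.9]
grip_width: 0.0247
```

Run:
```python
from h import *
where(); go(.0317,-.153,.034); c,s=wlook();cv2.imwrite("pics/w9.png",c["image"][60:380,130:430])
```

```text
t 26.52 rig xy [  30.5 -153.6] z 33.9 F [-0.2  0.9 -0.9] w 24.7 j6 [-0.39  0.27 -0.04  1.25 -0.    1.11]
slide [-0.01  0.06  0.12] rot [ 0.02 -0.06  0.11]
nuts [([31.2, -33.6], 1266), ([28.7, -64.7], 2037), ([28.6, -107.7], 2042), ([30.0, -175.1], 5254), ([255.7, -255.4], 565), ([258.5, -305.9], 624)]
```

View pics/w9.png

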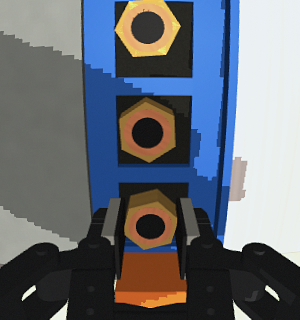

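Emit:
move_arm(rows=[{"claw":-0.2,"slide":[0,0,0],"rotation":[0,0,0]},{"claw":-0.1,"slide":[0,0,0],"rotation":[0,0,0]},{"claw":-0.1,"slide":[0,0,0],"rotation":[0,0,0]},{"claw":-0.1,"slide":[0,0,0],"rotation":[0,0,0]},{"claw":-0.1,"slide":[-1.5,0,0],"rotation":[0,0,0]},{"claw":-0.1,"slide":[-1.5,0,0],"rotation":[0,0,0]},{"claw":-0.1,"slide":[-1.5,0,0],"rotation":[0,0,0]},{"claw":-0.1,"slide":[-1.5,0,0],"rotation":[0,0,0]},{"claw":-1,"slide":[0,-1.8,0],"rotation":[0,0,0]},{"claw":-1,"slide":[0,-1.8,0],"rotation":[0,0,0]},{"claw":-1,"slide":[0,-1.8,0],"rotation":[0,0,0]},{"claw":-1,"slide":[0,-1.8,0],"rotation":[0,0,0]},{"claw":-1,"slide":[0,0,0],"rotation":[0,0,0]},{"claw":-1,"slide":[0,0,0],"rotation":[0,0,0]}])

```text
time: 27.73
eef_pos: [0.573, -0.2386, 0.0989]
ee_rot: [-0.024, 0.707, 0.022, 0.707]
contact_force: [0.3, 1.0, -0.2]
grip_width: -0.0001
```

Run:
```python
from h import *
where(); go(.033,-.225,.036); c,s=wlook(); tops(); d=read_camera("scene")["image"]
cv2.imwrite("pics/w10.png",np.hstack([c["image"][:,130:430],cv2.resize(d[180:320,240:400],(480,420),interpolation=cv2.INTER_CUBIC)]))
```

```text
t 27.73 rig xy [  28.3 -227.5] z 98.9 F [ 0.3  1.  -0.2] w -0.1 j6 [-0.5   0.31  0.13  1.39 -0.    1.  ]
slide [6.29 0.26 0.47] rot [ 0.06 -0.01  0.15]
nuts [([28.8, -110.7], 954), ([29.7, -154.2], 975), ([34.1, -184.6], 1746), ([273.9, -225.8], 119), ([282.4, -276.5], 519), ([278.0, -328.9], 475)]
top [[29.9, -154.6], [29.4, -64.9], [29.3, -110.2], [31.2, 20.5], [31.5, -25.0]]
```

View pics/w10.png

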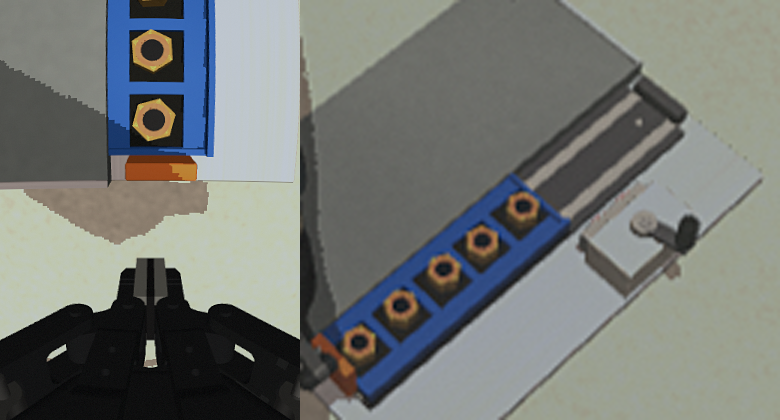

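All five nuts are seated flat. Next I'll lower behind the tab and push.

Emit:
move_arm(rows=[{"claw":-1,"slide":[1.2,0,0.2],"rotation":[0,0,0]},{"claw":-1,"slide":[1.2,0,0.2],"rotation":[0,0,0]},{"claw":-1,"slide":[1.2,0,0.1],"rotation":[0,0,0]},{"claw":-1,"slide":[1.2,0,0],"rotation":[0,0,0]},{"claw":-1,"slide":[0.7,0,0],"rotation":[0,0,0]},{"claw":-1,"slide":[0,0,0],"rotation":[0,0,0]},{"claw":-1,"slide":[0,0,0],"rotation":[0,0,0]}])

```text
time: 28.47
eef_pos: [0.5766, -0.2315, 0.0344]
ee_rot: [-0.025, 0.709, 0.026, 0.705]
contact_force: [0.3, 0.2, -0.1]
grip_width: 0.0003
```

Run:
```python
from h import *
where(); go(.033,-.198,.037)
```

```text
t 28.47 rig xy [  32.4 -220.7] z 34.4 F [ 0.3  0.2 -0.1] w 0.3 j6 [-0.49  0.35  0.05  1.28 -0.    1.01]
slide [-0.26  2.27  0.08] rot [ 0.47 -0.33 -0.11]
```

Emit:
move_arm(rows=[{"claw":-1,"slide":[-0.1,0.8,0],"rotation":[0.4,-0.3,0]},{"claw":-1,"slide":[-0.1,0.8,0],"rotation":[0,0,0]},{"claw":-1,"slide":[-0.05,1,0],"rotation":[0,0,0]},{"claw":-1,"slide":[0,1,0],"rotation":[0,0,0]},{"claw":-1,"slide":[0,1,0],"rotation":[0,0,0]},{"claw":-1,"slide":[0,1,0],"rotation":[0,0,0]},{"claw":-1,"slide":[0,1,0],"rotation":[0,0,0]},{"claw":-1,"slide":[0,1,0],"rotation":[0,0,0]},{"claw":-1,"slide":[0,1,0],"rotation":[0,0,0]},{"claw":-1,"slide":[0,1,0],"rotation":[0,0,0]},{"claw":-1,"slide":[0,0,0],"rotation":[0,0,0]}])

```text
time: 29.38
eef_pos: [0.5697, -0.1307, 0.0376]
ee_rot: [-0.026, 0.707, 0.019, 0.707]
contact_force: [-0.9, 0.5, -0.9]
grip_width: -0.0001
```

Run:
```python
from h import *
where(); go(.033,-.06,.037); wlook(); tops()
```

```text
t 29.38 rig xy [  32.  -119.5] z 37.6 F [-0.9  0.5 -0.9] w -0.1 j6 [-0.34  0.24 -0.07  1.25 -0.01  1.17]
slide [-0.    5.96  0.09] rot [-0.11 -0.01  0.58]
nuts [([28.9, 4.0], 953), ([28.7, -31.5], 1998), ([29.8, -73.2], 1959), ([33.7, -108.3], 4747), ([253.6, -202.0], 321), ([263.3, -251.2], 660), ([259.9, -293.3], 288)]
top [[29.2, 14.1], [30.2, -28.1], [31.3, 101.1], [31.4, 53.9]]
```

Emit:
move_arm(rows=[{"claw":-1,"slide":[0,1,0],"rotation":[0,0,0.5]},{"claw":-1,"slide":[0,1,0],"rotation":[0,0,0]},{"claw":-1,"slide":[0,0.8,0],"rotation":[0,0,0]},{"claw":-1,"slide":[0,0,0],"rotation":[0,0,0]}])

```text
time: 29.82
eef_pos: [0.5684, -0.1047, 0.0382]
ee_rot: [-0.023, 0.707, 0.019, 0.707]
contact_force: [-0.3, 0.1, -0.0]
grip_width: 0.0
```

Run:
```python
from h import *
where(); go(.033,-.07,.037); wlook(); tops()
```

```text
t 29.82 rig xy [ 32.5 -93.6] z 38.2 F [-0.3  0.1 -0. ] w 0.0 j6 [-0.3   0.23 -0.09  1.25 -0.    1.22]
slide [0.11 2.36 0.04] rot [-0.3   0.02  0.3 ]
nuts [([29.0, 29.7], 1018), ([28.7, -6.2], 1972), ([29.8, -48.0], 1921), ([33.6, -82.2], 4685), ([260.9, -196.3], 557), ([264.0, -247.2], 599)]
top [[31.3, -0.6], [31.3, 79.1], [29.2, 39.4], [30.8, 126.1]]
```

Emit:
move_arm(rows=[{"claw":-1,"slide":[0,0.7,0],"rotation":[-0.3,0,0.3]},{"claw":-1,"slide":[0,0.7,0],"rotation":[0,0,0]},{"claw":-1,"slide":[0,0.7,0],"rotation":[0,0,0]}])

```text
time: 30.17
eef_pos: [0.5676, -0.0867, 0.0384]
ee_rot: [-0.024, 0.706, 0.02, 0.707]
contact_force: [-0.7, -4.0, -1.3]
grip_width: 0.0001
```

Emit:
move_arm(rows=[{"claw":-1,"slide":[0,0.7,0],"rotation":[0,0,0]},{"claw":-1,"slide":[0,0.7,0],"rotation":[0,0,0]}])

```text
time: 30.33
eef_pos: [0.5668, -0.0751, 0.0385]
ee_rot: [-0.026, 0.707, 0.016, 0.707]
contact_force: [0.3, -9.0, -2.5]
grip_width: -0.0002
```

Run:
```python
from h import *
where(); go(.033,-.07,.037); c,s=wlook(); t=tops()
b=t["image"][130:230,180:330]
cv2.imwrite("pics/w11.png",np.hstack([c["image"][:,130:430],cv2.resize(b,(480,320),interpolation=cv2.INTER_CUBIC)[:,:].repeat(1,0) if 0 else cv2.copyMakeBorder(cv2.resize(b,(480,320),interpolation=cv2.INTER_CUBIC),0,100,0,0,0)]))
```

```text
t 30.33 rig xy [ 32.7 -63.9] z 38.5 F [ 0.3 -9.  -2.5] w -0.2 j6 [-0.24  0.21 -0.11  1.25 -0.01  1.27]
slide [ 0.16 -0.61  0.03] rot [-0.31  0.02  0.74]
nuts [([29.0, 59.2], 1014), ([28.7, 23.2], 1970), ([29.8, -18.5], 1930), ([33.5, -52.6], 4709), ([266.6, -191.9], 658), ([264.1, -238.6], 446)]
top [[31.7, 111.9], [29.1, 72.3], [30.7, 159.6]]
```

View pics/w11.png

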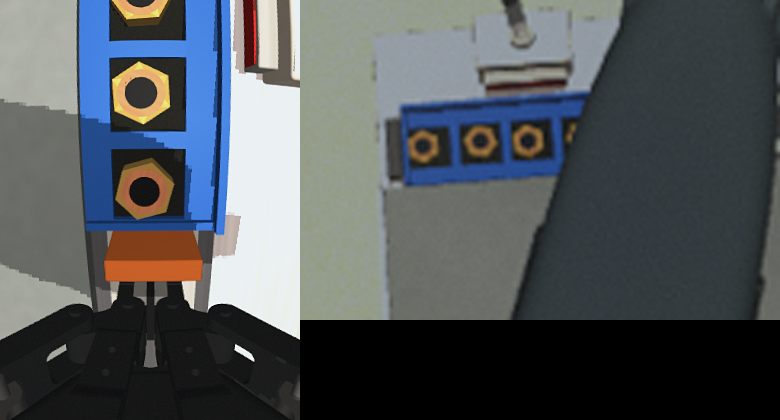

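Nearly home, and the force has reached 9 N at the detent. I'll push on until the stop shows.

Emit:
move_arm(rows=[{"claw":-1,"slide":[0,0.7,0],"rotation":[0,0,0.5]},{"claw":-1,"slide":[0,0.7,0],"rotation":[0,0,0]}])

```text
time: 30.6
eef_pos: [0.5664, -0.0701, 0.039]
ee_rot: [-0.029, 0.707, 0.01, 0.707]
contact_force: [0.7, -22.9, -4.7]
grip_width: -0.0003
```

Emit:
move_arm(rows=[{"claw":-1,"slide":[0,0.6,0],"rotation":[0,0,0]},{"claw":-1,"slide":[0,0.6,0],"rotation":[0,0,0]}])

```text
time: 30.77
eef_pos: [0.5664, -0.0709, 0.0392]
ee_rot: [-0.037, 0.707, -0.003, 0.706]
contact_force: [0.2, -16.8, -2.7]
grip_width: -0.0002
```

Emit:
move_arm(rows=[{"claw":-1,"slide":[0,-1,0],"rotation":[0,0,0]},{"claw":-1,"slide":[0,-1,0],"rotation":[0,0,0]},{"claw":-1,"slide":[0,0,0],"rotation":[0,0,0]},{"claw":-1,"slide":[-2,0,0],"rotation":[0,0,0]},{"claw":-1,"slide":[-2,0,0],"rotation":[0,0,0]},{"claw":-1,"slide":[-2,0,0],"rotation":[0,0,0]},{"claw":-1,"slide":[-2,0,0],"rotation":[0,0,0]},{"claw":-1,"slide":[-2,0,0],"rotation":[0,0,0]},{"claw":-0.3,"slide":[-1,0,0],"rotation":[0,0,0]},{"claw":-0.3,"slide":[0,0,0],"rotation":[0,0,0]},{"claw":-0.3,"slide":[0,0,0],"rotation":[0,0,0]}])

```text
time: 31.68
eef_pos: [0.5653, -0.0752, 0.1526]
ee_rot: [-0.028, 0.708, 0.009, 0.705]
contact_force: [0.4, 0.0, -0.1]
grip_width: 0.03
```

Run:
```python
from h import *
where(); go(.12,.03,.15); tops()
```

```text
t 31.68 rig xy [ 31.2 -63.9] z 152.6 F [ 0.4  0.  -0.1] w 30.0 j6 [-0.23  0.16  0.06  1.47 -0.03  1.28]
slide [-0.03  9.5   8.76] rot [-0.68 -0.27  1.53]
top [[31.7, 113.6], [29.0, 74.4], [30.9, 161.1]]
```

Emit:
move_arm(rows=[{"claw":-0.3,"slide":[0,1.6,1.45],"rotation":[-0.6,-0.2,1.5]},{"claw":-0.3,"slide":[0,1.6,1.45],"rotation":[0,0,0]},{"claw":-0.3,"slide":[0,1.6,1.45],"rotation":[0,0,0]},{"claw":-0.3,"slide":[0,1.6,1.45],"rotation":[0,0,0]},{"claw":-0.3,"slide":[0,1.6,1.45],"rotation":[0,0,0]},{"claw":-0.3,"slide":[0,1.5,1.4],"rotation":[0,0,0]},{"claw":-0.3,"slide":[0,0,0],"rotation":[0,0,0]},{"claw":-0.3,"slide":[0,0,0],"rotation":[0,0,0]}])

```text
time: 32.4
eef_pos: [0.6416, 0.0307, 0.1358]
ee_rot: [-0.019, 0.715, 0.024, 0.698]
contact_force: [-0.3, 1.2, -1.1]
grip_width: 0.0299
```

Run:
```python
from h import *
where(); c,s=wlook("w12"); print([(round(d["p"],2),d["xy"]) for q in("crank_knob","crank_axis") for d in models.boxes_of(q,"wrist")[:2]])
tops()
```

```text
t 32.4 rig xy [114.2  36.8] z 135.8 F [-0.3  1.2 -1.1] w 29.9 j6 [-0.06  0.38  0.3   1.51  0.01  1.45]
nuts [([32.8, 161.0], 623), ([33.5, 114.6], 640), ([31.6, 76.2], 632), ([31.3, 31.9], 600), ([32.9, -10.2], 609), ([29.2, -42.4], 633)]
[(0.78, [309.0, 169.5]), (0.95, [309.6, 171.6]), (0.46, [181.1, 115.6])]
top [[33.9, -33.5]]
```

View pics/w12.png

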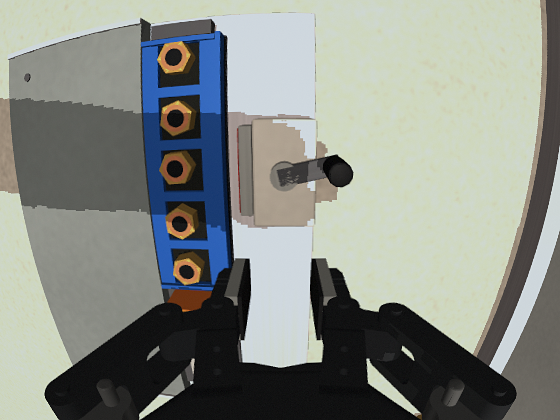

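Run:
```python
from h import *
s=manip.get_state();c=read_camera("wrist")
W=lambda u,z:(w2r(wunproj(c,s,u,z))*1000).round(1)
print("knob",W([341,174],.091),"axis",W([283,176],.059)); 
for u in ([254,119],[315,119],[254,227],[315,222]): print(u,W(u,.05))
k=W([341,174],.091)/1000; go(k[0],k[1],.105)
```

```text
knob [149.3  77.5] axis [114.1  69.7]
[254, 119] [ 93.7 109.3]
[315, 119] [136.7 109.2]
[254, 227] [91.8 28.5]
[315, 222] [138.   32.6]
slide [3.25 4.22 3.54] rot [-0.34 -1.19 -0.46]
```

Emit:
move_arm(rows=[{"claw":-0.3,"slide":[0,1.4,1.2],"rotation":[-0.3,-1.2,-0.4]},{"claw":-0.3,"slide":[0,1.4,1.2],"rotation":[0,0,0]},{"claw":-0.3,"slide":[0,1.4,1.1],"rotation":[0,0,0]},{"claw":-0.3,"slide":[0,0,0],"rotation":[0,0,0]},{"claw":-0.3,"slide":[0.8,0,0.1],"rotation":[0,0,0]},{"claw":-0.3,"slide":[0.8,0,0.1],"rotation":[0,0,0]},{"claw":-0.3,"slide":[0,0,0],"rotation":[0,0,0]}])

```text
time: 33.23
eef_pos: [0.6785, 0.0726, 0.1241]
ee_rot: [-0.021, 0.704, 0.021, 0.71]
contact_force: [-0.2, -0.8, -0.1]
grip_width: 0.0298
```

Run:
```python
from h import *
where(); go(.149,.0775,.068)
```

```text
t 33.23 rig xy [153.8  76.2] z 124.1 F [-0.2 -0.8 -0.1] w 29.8 j6 [0.01 0.46 0.37 1.48 0.   1.52]
slide [ 5.6   0.13 -0.54] rot [-0.36  0.53  0.  ]
```

Emit:
move_arm(rows=[{"claw":-0.3,"slide":[0,0.1,-0.3],"rotation":[-0.3,0.5,0]},{"claw":-0.3,"slide":[0,0,-0.3],"rotation":[0,0,0]},{"claw":-0.3,"slide":[0.8,0,0],"rotation":[0,0,0]},{"claw":-0.3,"slide":[0.8,0,0],"rotation":[0,0,0]},{"claw":-0.3,"slide":[0,0,0],"rotation":[0,0,0]}])

```text
time: 33.65
eef_pos: [0.6702, 0.071, 0.1057]
ee_rot: [-0.022, 0.708, 0.022, 0.706]
contact_force: [-1.1, -0.6, -0.7]
grip_width: 0.0297
```

Run:
```python
from h import *
where(); go(.149,.0775,.068)
```

```text
t 33.65 rig xy [145.5  75.2] z 105.7 F [-1.1 -0.6 -0.7] w 29.7 j6 [ 0.01  0.45  0.33  1.45 -0.    1.52]
slide [3.77 0.24 0.36] rot [-0.19 -0.15  0.03]
```

Emit:
move_arm(rows=[{"claw":-0.3,"slide":[0,0.1,0.2],"rotation":[-0.2,-0.1,0]},{"claw":-0.3,"slide":[0,0.1,0.2],"rotation":[0,0,0]},{"claw":-0.3,"slide":[0.8,0,0],"rotation":[0,0,0]},{"claw":-0.3,"slide":[0.8,0,0],"rotation":[0,0,0]},{"claw":-0.3,"slide":[0.8,0,0],"rotation":[0,0,0]},{"claw":-0.3,"slide":[0.7,0,0],"rotation":[0,0,0]},{"claw":-0.3,"slide":[0,0,0],"rotation":[0,0,0]}])

```text
time: 34.23
eef_pos: [0.6744, 0.0733, 0.0708]
ee_rot: [-0.023, 0.707, 0.023, 0.706]
contact_force: [-0.2, -0.3, -0.8]
grip_width: 0.0297
```

Run:
```python
from h import *
where(); go(.149,.0775,.068)
```

```text
t 34.23 rig xy [149.7  77.1] z 70.8 F [-0.2 -0.3 -0.8] w 29.7 j6 [ 0.01  0.47  0.29  1.39 -0.    1.52]
slide [ 0.28  0.04 -0.07] rot [ 0.02 -0.06  0.03]
```

Emit:
move_arm(rows=[{"claw":-0.6,"slide":[0.1,0,0],"rotation":[0,0,0]},{"claw":-0.7,"slide":[0,0,0],"rotation":[0,0,0]},{"claw":-0.7,"slide":[0,0,0],"rotation":[0,0,0]},{"claw":-0.7,"slide":[0,0,0],"rotation":[0,0,0]},{"claw":-0.7,"slide":[0,0,0],"rotation":[0,0,0]}], grip_force=20)

```text
time: 34.65
eef_pos: [0.6738, 0.0733, 0.0685]
ee_rot: [-0.023, 0.708, 0.023, 0.706]
contact_force: [0.6, -0.0, -1.0]
grip_width: 0.0155
```

```bash
cat >> h.py <<'E'
def crank(n,deg):
    where(); s=manip.get_state(); p=w2r(s["eef_pos"])-[.115,.07]
    th=np.arctan2(p[0],p[1]); print("r",np.hypot(*p).round(4),"theta",th.round(3)); go(.115+.035*np.sin(th),.07+.035*np.cos(th),.069)
    out=[]; q=p
    for k in range(1,n+1):
        a=th+np.radians(deg)*k; e=.035*np.array([np.sin(a),np.cos(a)]); d=(e-q)*100; q=e; out.append([round(d[1],2),round(d[0],2)])
    print("y,z",out)
E
python3 -c "
from h import *
crank(6,14)"
```

```text
t 34.65 rig xy [149.1  77.2] z 68.5 F [ 0.6 -0.  -1. ] w 15.5 j6 [ 0.01  0.47  0.28  1.38 -0.    1.52]
r 0.0349 theta 1.363
slide [-0.05  0.    0.01] rot [ 0.02 -0.15  0.02]
y,z [[np.float64(-0.85), np.float64(0.09)], [np.float64(-0.84), np.float64(-0.13)], [np.float64(-0.78), np.float64(-0.33)], [np.float64(-0.68), np.float64(-0.51)], [np.float64(-0.54), np.float64(-0.66)], [np.float64(-0.36), np.float64(-0.77)]]
```

Emit:
move_arm(rows=[{"claw":-0.7,"slide":[0,-0.85,0.1],"rotation":[0,0,0]},{"claw":-0.7,"slide":[0,-0.85,-0.1],"rotation":[0,0,0]},{"claw":-0.7,"slide":[0,-0.8,-0.3],"rotation":[0,0,0]},{"claw":-0.7,"slide":[0,-0.7,-0.5],"rotation":[0,0,0]},{"claw":-0.7,"slide":[0,-0.55,-0.65],"rotation":[0,0,0]}])

```text
time: 35.07
eef_pos: [0.6732, 0.0456, 0.0686]
ee_rot: [-0.018, 0.699, 0.033, 0.715]
contact_force: [12.5, 1.1, -8.5]
grip_width: 0.0155
```

```bash
python3 -c "
from h import *
crank(10,15)"
```

```text
t 35.07 rig xy [146.8  49.6] z 68.6 F [12.5  1.1 -8.5] w 15.5 j6 [-0.04  0.43  0.23  1.35  0.02  1.46]
r 0.0377 theta 2.141
slide [-0.05  0.15 -0.23] rot [ 0.43  1.33 -1.19]
y,z [[np.float64(-0.55), np.float64(-0.82)], [np.float64(-0.52), np.float64(-0.75)], [np.float64(-0.31), np.float64(-0.86)], [np.float64(-0.08), np.float64(-0.91)], [np.float64(0.16), np.float64(-0.9)], [np.float64(0.39), np.float64(-0.83)], [np.float64(0.59), np.float64(-0.7)], [np.float64(0.75), np.float64(-0.52)], [np.float64(0.86), np.float64(-0.31)], [np.float64(0.91), np.float64(-0.08)]]
```

Emit:
move_arm(rows=[{"claw":-0.7,"slide":[0,-0.45,-0.8],"rotation":[0.4,1.2,-1.1]},{"claw":-0.7,"slide":[0,-0.4,-0.85],"rotation":[0,0,0]},{"claw":-0.7,"slide":[0,-0.2,-0.9],"rotation":[0,0,0]},{"claw":-0.7,"slide":[0,0.05,-0.9],"rotation":[0,0,0]},{"claw":-0.7,"slide":[0,0.3,-0.85],"rotation":[0,0,0]},{"claw":-0.7,"slide":[0,0.5,-0.75],"rotation":[0,0,0]}])

```text
time: 35.57
eef_pos: [0.656, 0.0206, 0.0691]
ee_rot: [-0.028, 0.681, 0.005, 0.731]
contact_force: [12.2, -12.1, -9.0]
grip_width: 0.0147
```

```bash
python3 -c "
from h import *
crank(8,15)"
```

```text
t 35.57 rig xy [128.   25.8] z 69.1 F [ 12.2 -12.1  -9. ] w 14.7 j6 [-0.06  0.33  0.1   1.26 -0.03  1.46]
r 0.046 theta 2.856
slide [-0.05  1.05 -0.33] rot [-1.    3.99  2.02]
y,z [[np.float64(0.92), np.float64(-1.21)], [np.float64(0.1), np.float64(-0.91)], [np.float64(0.33), np.float64(-0.85)], [np.float64(0.54), np.float64(-0.74)], [np.float64(0.71), np.float64(-0.57)], [np.float64(0.84), np.float64(-0.37)], [np.float64(0.9), np.float64(-0.14)], [np.float64(0.91), np.float64(0.1)]]
```

The pads slid along the knob, with the radius now at 46 mm. I'll let go and switch to a loose cage with the jaw axis kept tangential, rotating the tool with the crank.

Emit:
move_arm(rows=[{"claw":-0.3,"slide":[0,0,0],"rotation":[0,0,0]},{"claw":-0.3,"slide":[0,0,0],"rotation":[0,0,0]},{"claw":-0.3,"slide":[0,0,0],"rotation":[0,0,0]},{"claw":-0.3,"slide":[-1,0,0],"rotation":[0,0,0]},{"claw":-0.3,"slide":[-1,0,0],"rotation":[0,0,0]},{"claw":-0.3,"slide":[-1,0,0],"rotation":[0,0,0]},{"claw":-0.3,"slide":[-1,0,0],"rotation":[-1,4,2]},{"claw":-0.3,"slide":[0,0,0],"rotation":[0,0,0]},{"claw":-0.3,"slide":[0,0,0],"rotation":[0,0,0]}])

```text
time: 36.32
eef_pos: [0.6483, 0.0222, 0.1102]
ee_rot: [-0.023, 0.711, 0.024, 0.703]
contact_force: [0.1, 0.4, -0.6]
grip_width: 0.0301
```

```bash
cat >> h.py <<'E'
def wproj(c,s,X):
    M=c["tool_from_camera"]; R=Ro.from_quat(s["ee_rot"]).as_matrix()
    v=M[:3,:3].T@(R.T@(X-s["eef_pos"])-M[:3,3]); th=np.arctan2(np.hypot(v[0],v[1]),v[2]); d=v[:2]/np.hypot(v[0],v[1])*th
    return np.array([c["K"][0,0]*d[0]+c["K"][0,2],c["K"][1,1]*d[1]+c["K"][1,2]])
def knobtheta(c,s,thr=45):
    "score theta by darkness at the knob (z 62..90) in the wrist picture"
    g=cv2.GaussianBlur(c["image"],(5,5),0).max(axis=2).astype(float); best=[]
    for th in np.arange(0,2*np.pi,.05):
        v=[]
        for z in np.linspace(.062,.09,8):
            u=wproj(c,s,np.r_[r2w(.115+.035*np.sin(th),.07+.035*np.cos(th)),z]); x,y=u.round().astype(int)
            if 0<=x<560 and 0<=y<420: v.append(g[y,x])
        if len(v)==8: best.append((np.mean(v),round(th,2),u.round().tolist()))
    print(sorted(best,key=lambda b:b[0])[:8])
E
python3 -c "
from h import *
where(); go(.128,.0375,.105)
s=manip.get_state(); c=read_camera('wrist'); knobtheta(c,s)
print(models.boxes_of('crank_knob','wrist')[:2]); cv2.imwrite('pics/k.png',c['image'])
for n in ('top','scene'):
    read_camera(n); print(models.boxes_of('crank_knob',n)[:2])"
```

```text
t 36.32 rig xy [120.4  27.9] z 110.2 F [ 0.1  0.4 -0.6] w 30.1 j6 [-0.07  0.39  0.26  1.45  0.    1.44]
slide [0.51 0.96 0.77] rot [ 0.04 -0.63 -0.12]
[(np.float64(11.125), np.float64(2.65), [302.0, 239.0]), (np.float64(12.375), np.float64(2.7), [299.0, 240.0]), (np.float64(12.625), np.float64(3.0), [281.0, 245.0]), (np.float64(13.5), np.float64(2.95), [284.0, 244.0]), (np.float64(13.75), np.float64(2.75), [296.0, 241.0]), (np.float64(14.375), np.float64(2.9), [287.0, 244.0]), (np.float64(14.5), np.float64(2.8), [293.0, 242.0]), (np.float64(14.5), np.float64(2.85), [290.0, 243.0])]
[{'xy': [283.7, 200.1], 'p': 0.81}, {'xy': [154.3, 41.4], 'p': 0.3}]
[]
[{'xy': [347.0, 264.4], 'p': 0.6}]
```

Emit:
move_arm(rows=[{"claw":-0.3,"slide":[0,0,0],"rotation":[-7.1,0,0]},{"claw":-0.3,"slide":[0,0,0],"rotation":[-7.1,0,0]},{"claw":-0.3,"slide":[0,0,0],"rotation":[-7.1,0,0]},{"claw":-0.3,"slide":[0,0,0],"rotation":[-7.1,0,0]},{"claw":-0.3,"slide":[0,0,0],"rotation":[-7.1,0,0]},{"claw":-0.3,"slide":[0,0,0],"rotation":[-7.1,0,0]},{"claw":-0.3,"slide":[0,0,0],"rotation":[-7.1,0,0]},{"claw":-0.3,"slide":[0,0,0],"rotation":[-7.1,0,0]},{"claw":-0.3,"slide":[0,0,0],"rotation":[-7.1,0,0]},{"claw":-0.3,"slide":[0,0,0],"rotation":[-7.1,0,0]},{"claw":-0.3,"slide":[0,0,0],"rotation":[-7.1,0,0]},{"claw":-0.3,"slide":[0,0,0],"rotation":[-7.1,0,0]},{"claw":-0.3,"slide":[0,0,0],"rotation":[-7.1,0,0]},{"claw":-0.3,"slide":[0,0,0],"rotation":[-7.1,0,0]},{"claw":-0.3,"slide":[0,0,0],"rotation":[-7.1,0,0]},{"claw":-0.3,"slide":[0,0,0],"rotation":[-7.1,0,0]},{"claw":-0.3,"slide":[0,0,0],"rotation":[-7.1,0,0]},{"claw":-0.3,"slide":[0,0,0],"rotation":[-7.1,0,0]},{"claw":-0.3,"slide":[0,0,0],"rotation":[-7.1,0,0]},{"claw":-0.3,"slide":[0,0,0],"rotation":[-7.1,0,0]}])

```text
time: 38.28
eef_pos: [0.6418, 0.0248, 0.1166]
ee_rot: [0.679, -0.199, -0.678, -0.199]
contact_force: [-0.5, -0.1, -0.6]
grip_width: 0.0299
```

Emit:
move_arm(rows=[{"claw":-0.3,"slide":[0,0,0],"rotation":[-7.1,0,0]},{"claw":-0.3,"slide":[0,0,0],"rotation":[-7.1,0,0]},{"claw":-0.3,"slide":[0,0,0],"rotation":[-7.1,0,0]},{"claw":-0.3,"slide":[0,0,0],"rotation":[-7.1,0,0]},{"claw":-0.3,"slide":[0,0,0],"rotation":[-7.1,0,0]},{"claw":-0.3,"slide":[0,0,0],"rotation":[-7.1,0,0]},{"claw":-0.3,"slide":[0,0,0],"rotation":[0,0,0]},{"claw":-0.3,"slide":[0,0,0],"rotation":[0,0,0]}])

```text
time: 38.95
eef_pos: [0.6394, 0.0258, 0.1189]
ee_rot: [0.706, 0.062, -0.702, 0.064]
contact_force: [-0.2, -0.7, -0.2]
grip_width: 0.0299
```

```bash
cat >> h.py <<'E'
TH=None
def ck(th0,n,deg,lead=0.0):
    "tool offsets to cage knob at crank angle th0, then rows of deg each, jaw axis tangential; tool y,z as they stand"
    where(); s=manip.get_state(); R=Ro.from_quat(s["ee_rot"]).as_matrix()
    j=s["joints"]; k=np.array([.115+.035*np.sin(th0),.07+.035*np.cos(th0)])
    go(k[0],k[1],.069,yaw=-th0)
    p=w2r(s["eef_pos"])-[.115,.07]; th=np.arctan2(p[0],p[1])
    zr=R[:2,2]; a=rig()[1]; yaw=np.arctan2(zr[1],zr[0])-a; e=(yaw+th0+np.pi/2)%np.pi-np.pi/2
    print("tcp r",np.hypot(*p).round(4),"tcp theta",(th%(2*np.pi)).round(3),"jaw yaw err vs th0",e.round(3), "dtheta-th0",((th-th0+np.pi)%(2*np.pi)-np.pi).round(3))
E
python3 -c "
from h import *
ck(2.82,0,0)"
```

```text
t 38.95 rig xy [111.7  32. ] z 118.9 F [-0.2 -0.7 -0.2] w 29.9 j6 [-0.06  0.34  0.22  1.44 -0.   -1.81]
slide [ 5.   -0.33 -1.45] rot [-11.89  -0.32  -0.25]
tcp r 0.0381 tcp theta 3.227 jaw yaw err vs th0 -0.208 dtheta-th0 0.407
```

Emit:
move_arm(rows=[{"claw":-0.3,"slide":[0,-0.2,-0.7],"rotation":[-6,-0.3,-0.2]},{"claw":-0.3,"slide":[0,-0.2,-0.7],"rotation":[-5,0,0]},{"claw":-0.3,"slide":[0,0,0],"rotation":[0,0,0]},{"claw":-0.3,"slide":[0.6,0,0],"rotation":[0,0,0]},{"claw":-0.3,"slide":[0.6,0,0],"rotation":[0,0,0]},{"claw":-0.3,"slide":[0,0,0],"rotation":[0,0,0]}])

```text
time: 39.45
eef_pos: [0.6513, 0.0329, 0.1071]
ee_rot: [0.696, 0.126, -0.695, 0.127]
contact_force: [0.6, 0.4, -0.6]
grip_width: 0.0298
```

```bash
python3 -c "
from h import *
ck(2.82,0,0)
s=manip.get_state(); c=read_camera('wrist'); knobtheta(c,s)"
```

```text
t 39.45 rig xy [124.1  38.4] z 107.1 F [ 0.6  0.4 -0.6] w 29.8 j6 [-0.05  0.38  0.25  1.43 -0.   -1.98]
slide [ 3.81  0.21 -0.14] rot [-1.47 -0.08 -0.09]
tcp r 0.0329 tcp theta 2.861 jaw yaw err vs th0 -0.026 dtheta-th0 0.041
[(np.float64(9.375), np.float64(2.95), [285.0, 253.0]), (np.float64(9.625), np.float64(2.65), [266.0, 254.0]), (np.float64(10.25), np.float64(2.9), [282.0, 253.0]), (np.float64(10.875), np.float64(2.7), [269.0, 254.0]), (np.float64(10.875), np.float64(2.85), [279.0, 253.0]), (np.float64(11.5), np.float64(2.8), [276.0, 253.0]), (np.float64(11.625), np.float64(2.75), [272.0, 253.0]), (np.float64(13.375), np.float64(3.0), [288.0, 254.0])]
```

Emit:
move_arm(rows=[{"claw":-0.3,"slide":[0.8,0.2,-0.1],"rotation":[-1.4,0,0]},{"claw":-0.3,"slide":[0.8,0,0],"rotation":[0,0,0]},{"claw":-0.3,"slide":[0.8,0,0],"rotation":[0,0,0]},{"claw":-0.3,"slide":[0.8,0,0],"rotation":[0,0,0]},{"claw":-0.55,"slide":[0,0,0],"rotation":[0,0,0]},{"claw":-0.55,"slide":[0,0,0],"rotation":[0,0,0]},{"claw":-0.55,"slide":[0,0,0],"rotation":[0,0,0]},{"claw":-0.55,"slide":[0,0,0],"rotation":[0,0,0]}])

```text
time: 40.17
eef_pos: [0.6523, 0.0308, 0.0707]
ee_rot: [0.694, 0.135, -0.694, 0.135]
contact_force: [-0.6, -0.6, 0.1]
grip_width: 0.0189
```

```bash
python3 -c "
from h import *
ck(2.82,0,0)"
```

```text
t 40.17 rig xy [125.   36.2] z 70.7 F [-0.6 -0.6  0.1] w 18.9 j6 [-0.06  0.4   0.19  1.36 -0.   -2.01]
slide [ 0.17 -0.02 -0.12] rot [-0.13 -0.03 -0.05]
tcp r 0.0352 tcp theta 2.854 jaw yaw err vs th0 -0.002 dtheta-th0 0.034
```

Caged. I'll turn with tangential steps.

Emit:
move_arm(rows=[{"claw":-0.55,"slide":[0.03,-0.03,0.43],"rotation":[7,0,0]},{"claw":-0.55,"slide":[0.03,-0.03,0.43],"rotation":[7,0,0]},{"claw":-0.55,"slide":[0.03,-0.03,0.43],"rotation":[7,0,0]},{"claw":-0.55,"slide":[0.03,-0.03,0.43],"rotation":[7,0,0]},{"claw":-0.55,"slide":[0.03,-0.03,0.43],"rotation":[7,0,0]},{"claw":-0.55,"slide":[0.03,-0.03,0.43],"rotation":[7,0,0]},{"claw":-0.55,"slide":[0.03,-0.03,0.43],"rotation":[7,0,0]},{"claw":-0.55,"slide":[0.03,-0.03,0.43],"rotation":[7,0,0]}])

```text
time: 40.83
eef_pos: [0.6256, 0.0339, 0.0708]
ee_rot: [0.679, -0.214, -0.668, -0.216]
contact_force: [2.0, -1.5, -1.2]
grip_width: 0.019
```

```bash
python3 -c "
from h import *
ck(3.80,0,0)"
```

```text
t 40.83 rig xy [98.5 41. ] z 70.8 F [ 2.  -1.5 -1.2] w 19.0 j6 [-0.05  0.32  0.08  1.32 -0.   -1.  ]
slide [0.18 0.21 0.47] rot [-1.41 -0.83  0.39]
tcp r 0.0334 tcp theta 3.658 jaw yaw err vs th0 -0.025 dtheta-th0 -0.142
```

Emit:
move_arm(rows=[{"claw":-0.55,"slide":[0.04,0,0.55],"rotation":[6.5,-0.8,0.4]},{"claw":-0.55,"slide":[0.03,0,0.5],"rotation":[7,0,0]},{"claw":-0.55,"slide":[0.03,0,0.46],"rotation":[7,0,0]},{"claw":-0.55,"slide":[0.03,-0.01,0.46],"rotation":[7,0,0]},{"claw":-0.55,"slide":[0.03,-0.01,0.46],"rotation":[7,0,0]},{"claw":-0.55,"slide":[0.03,-0.01,0.46],"rotation":[7,0,0]},{"claw":-0.55,"slide":[0.03,-0.01,0.46],"rotation":[7,0,0]},{"claw":-0.55,"slide":[0.03,-0.01,0.46],"rotation":[7,0,0]},{"claw":-0.55,"slide":[0.03,-0.01,0.46],"rotation":[7,0,0]},{"claw":-0.55,"slide":[0.03,-0.01,0.46],"rotation":[7,0,0]},{"claw":-0.55,"slide":[0.03,-0.01,0.46],"rotation":[7,0,0]},{"claw":-0.55,"slide":[0.03,-0.01,0.46],"rotation":[7,0,0]}])

```text
time: 41.83
eef_pos: [0.6089, 0.0695, 0.0709]
ee_rot: [-0.357, 0.622, 0.339, 0.609]
contact_force: [-2.7, -1.6, 2.0]
grip_width: 0.0191
```

```bash
python3 -c "
from h import *
ck(5.2,0,0)"
```

```text
t 41.83 rig xy [84.1 77.7] z 70.9 F [-2.7 -1.6  2. ] w 19.1 j6 [ 0.02  0.3   0.07  1.34 -0.03  0.56]
slide [0.16 0.51 0.72] rot [-6.86 -1.62  0.64]
tcp r 0.0318 tcp theta 4.956 jaw yaw err vs th0 -0.12 dtheta-th0 -0.244
```

Emit:
move_arm(rows=[{"claw":-0.55,"slide":[0.04,0.1,0.55],"rotation":[3,-1.6,0.6]},{"claw":-0.55,"slide":[0.03,0.08,0.5],"rotation":[4,0,0]},{"claw":-0.55,"slide":[0.03,0.06,0.5],"rotation":[5,0,0]},{"claw":-0.55,"slide":[0.03,0.03,0.5],"rotation":[6,0,0]},{"claw":-0.55,"slide":[0.03,0,0.5],"rotation":[7,0,0]},{"claw":-0.55,"slide":[0.03,0,0.5],"rotation":[7,0,0]},{"claw":-0.55,"slide":[0.03,0,0.5],"rotation":[7,0,0]},{"claw":-0.55,"slide":[0.03,0,0.5],"rotation":[7,0,0]},{"claw":-0.55,"slide":[0.03,0,0.5],"rotation":[7,0,0]},{"claw":-0.55,"slide":[0.03,0,0.5],"rotation":[7,0,0]}])

```text
time: 42.67
eef_pos: [0.635, 0.0962, 0.0705]
ee_rot: [0.016, 0.714, -0.023, 0.7]
contact_force: [-2.2, 0.2, 1.9]
grip_width: 0.0192
```

```bash
python3 -c "
from h import *
ck(6.2,0,0)"
```

```text
t 42.67 rig xy [111.9 102.6] z 70.5 F [-2.2  0.2  1.9] w 19.2 j6 [ 0.05  0.4   0.19  1.38 -0.01  1.68]
slide [ 0.15  0.23 -0.  ] rot [-11.63  -1.21   0.49]
tcp r 0.0327 tcp theta 6.188 jaw yaw err vs th0 -0.203 dtheta-th0 -0.012
```

Emit:
move_arm(rows=[{"claw":-0.55,"slide":[0.03,0.06,0.5],"rotation":[4,-1.2,0.5]},{"claw":-0.55,"slide":[0.03,0.06,0.5],"rotation":[5,0,0]},{"claw":-0.55,"slide":[0.03,0.03,0.5],"rotation":[6,0,0]},{"claw":-0.55,"slide":[0.03,0,0.5],"rotation":[6,0,0]},{"claw":-0.55,"slide":[0.03,0,0.5],"rotation":[6,0,0]},{"claw":-0.55,"slide":[0.03,0,0.5],"rotation":[6,0,0]},{"claw":-0.55,"slide":[0.03,0,0.5],"rotation":[6,0,0]},{"claw":-0.55,"slide":[0.03,-0.02,0.5],"rotation":[6,0,0]},{"claw":-0.55,"slide":[0.03,-0.02,0.5],"rotation":[6,0,0]},{"claw":-0.55,"slide":[0.03,-0.02,0.5],"rotation":[6,0,0]},{"claw":-0.55,"slide":[0,0,0],"rotation":[0,0,0]}])

```text
time: 43.58
eef_pos: [0.6698, 0.0804, 0.0704]
ee_rot: [0.368, 0.609, -0.37, 0.597]
contact_force: [-0.2, 0.4, -0.3]
grip_width: 0.0188
```

```bash
python3 -c "
from h import *
ck(7.5,0,0)"
```

```text
t 43.58 rig xy [145.6  84.5] z 70.4 F [-0.2  0.4 -0.3] w 18.8 j6 [0.02 0.48 0.29 1.4  0.01 2.69]
slide [0.13 0.11 0.31] rot [ 3.06 -0.76  0.62]
tcp r 0.0339 tcp theta 1.128 jaw yaw err vs th0 0.053 dtheta-th0 -0.089
```

Emit:
move_arm(rows=[{"claw":-0.55,"slide":[0.02,0,0.5],"rotation":[3,-0.7,0.6]},{"claw":-0.55,"slide":[0.02,-0.04,0.5],"rotation":[3,0,0]},{"claw":-0.55,"slide":[0.02,-0.08,0.5],"rotation":[3,0,0]},{"claw":-0.55,"slide":[0.02,-0.12,0.5],"rotation":[3,0,0]},{"claw":-0.55,"slide":[0.02,-0.16,0.45],"rotation":[2,0,0]},{"claw":-0.55,"slide":[0,0,0],"rotation":[0,0,0]}])

```text
time: 44.08
eef_pos: [0.6758, 0.0626, 0.0711]
ee_rot: [0.441, 0.558, -0.433, 0.554]
contact_force: [0.8, -0.7, -0.6]
grip_width: 0.0193
```

```bash
python3 -c "
from h import *
ck(8.1,0,0)"
```

```text
t 44.08 rig xy [150.4  66.4] z 71.1 F [ 0.8 -0.7 -0.6] w 19.3 j6 [-0.01  0.47  0.28  1.38  0.01  2.89]
slide [ 0.2  -0.23  0.46] rot [24.   -0.67 -0.19]
tcp r 0.0356 tcp theta 1.672 jaw yaw err vs th0 0.419 dtheta-th0 -0.145
```

Emit:
move_arm(rows=[{"claw":-0.3,"slide":[0,0,0],"rotation":[0,0,0]},{"claw":-0.3,"slide":[0,0,0],"rotation":[0,0,0]},{"claw":-0.3,"slide":[0,0,0],"rotation":[0,0,0]},{"claw":-0.3,"slide":[-1,0,0],"rotation":[0,0,0]},{"claw":-0.3,"slide":[-1,0,0],"rotation":[0,0,0]},{"claw":-0.3,"slide":[-1,0,0],"rotation":[0,0,0]},{"claw":-0.3,"slide":[-1,0,0],"rotation":[0,0,0]},{"claw":-0.3,"slide":[0,0,0],"rotation":[-7,0,0]},{"claw":-0.3,"slide":[0,0,0],"rotation":[-7,0,0]},{"claw":-0.3,"slide":[0,0,0],"rotation":[-7,0,0]},{"claw":-0.3,"slide":[0,0,0],"rotation":[-7,0,0]},{"claw":-0.3,"slide":[0,0,0],"rotation":[-7,0,0]},{"claw":-0.3,"slide":[0,0,0],"rotation":[-7,0,0]},{"claw":-0.3,"slide":[0,0,0],"rotation":[-7,0,0]}])

```text
time: 45.25
eef_pos: [0.6801, 0.0622, 0.1299]
ee_rot: [0.161, 0.684, -0.152, 0.695]
contact_force: [0.1, 0.2, -0.0]
grip_width: 0.0298
```

Emit:
move_arm(rows=[{"claw":-0.3,"slide":[0,0,0],"rotation":[-7,0,0]},{"claw":-0.3,"slide":[0,0,0],"rotation":[-7,0,0]},{"claw":-0.3,"slide":[0,0,0],"rotation":[-7,0,0]},{"claw":-0.3,"slide":[0,0,0],"rotation":[-7,0,0]},{"claw":-0.3,"slide":[0,0,0],"rotation":[-7,0,0]},{"claw":-0.3,"slide":[0,0,0],"rotation":[-7,0,0]},{"claw":-0.3,"slide":[0,0,0],"rotation":[-7,0,0]},{"claw":-0.3,"slide":[0,0,0],"rotation":[-7,0,0]},{"claw":-0.3,"slide":[0,0,0],"rotation":[-7,0,0]},{"claw":-0.3,"slide":[0,0,0],"rotation":[-7,0,0]},{"claw":-0.3,"slide":[0,0,0],"rotation":[-7,0,0]},{"claw":-0.3,"slide":[0,0,0],"rotation":[-7,0,0]},{"claw":-0.3,"slide":[0,0,0],"rotation":[-7,0,0]},{"claw":-0.3,"slide":[0,0,0],"rotation":[-7,0,0]},{"claw":-0.3,"slide":[0,0,0],"rotation":[-7,0,0]},{"claw":-0.3,"slide":[0,0,0],"rotation":[-7,0,0]},{"claw":-0.3,"slide":[0,0,0],"rotation":[-7,0,0]},{"claw":-0.3,"slide":[0,0,0],"rotation":[-7,0,0]},{"claw":-0.3,"slide":[0,0,0],"rotation":[-7,0,0]},{"claw":-0.3,"slide":[0,0,0],"rotation":[-7,0,0]}])

```text
time: 46.92
eef_pos: [0.6911, 0.0618, 0.1676]
ee_rot: [0.621, -0.353, -0.589, -0.379]
contact_force: [-0.2, 0.0, -0.1]
grip_width: 0.0299
```

```bash
python3 -c "
from h import *
ck(8.0,0,0)
s=manip.get_state(); c=read_camera('wrist'); knobtheta(c,s)"
```

```text
t 46.92 rig xy [165.7  64.6] z 167.6 F [-0.2  0.  -0.1] w 29.9 j6 [-0.01  0.43  0.42  1.51  0.01 -0.49]
slide [9.75 2.   0.87] rot [32.25 -0.23  3.39]
tcp r 0.051 tcp theta 1.676 jaw yaw err vs th0 0.563 dtheta-th0 -0.041
[(np.float64(5.75), np.float64(1.8), [287.0, 194.0]), (np.float64(7.875), np.float64(1.75), [289.0, 196.0]), (np.float64(9.0), np.float64(1.7), [291.0, 197.0]), (np.float64(9.875), np.float64(1.65), [293.0, 198.0]), (np.float64(10.625), np.float64(1.45), [302.0, 202.0]), (np.float64(11.125), np.float64(1.55), [298.0, 200.0]), (np.float64(11.125), np.float64(1.6), [296.0, 199.0]), (np.float64(11.375), np.float64(1.5), [300.0, 201.0])]
```

Emit:
move_arm(rows=[{"claw":-0.3,"slide":[0.3,0,0],"rotation":[-7,0,0]},{"claw":-0.3,"slide":[0.3,0,0],"rotation":[-7,0,0]},{"claw":-0.3,"slide":[0.3,0,0],"rotation":[-7,0,0]},{"claw":-0.3,"slide":[0.3,0,0],"rotation":[-7,0,0]},{"claw":-0.3,"slide":[0.3,0,0],"rotation":[-7,0,0]},{"claw":-0.3,"slide":[0.3,0,0],"rotation":[-7,0,0]},{"claw":-0.3,"slide":[0.3,0,0],"rotation":[-7,0,0]},{"claw":-0.3,"slide":[0.3,0,0],"rotation":[-7,0,0]},{"claw":-0.3,"slide":[0.3,0,0],"rotation":[-7,0,0]},{"claw":-0.3,"slide":[0.3,0,0],"rotation":[-7,0,0]},{"claw":-0.3,"slide":[0.3,0,0],"rotation":[-7,0,0]},{"claw":-0.3,"slide":[0.3,0,0],"rotation":[-7,0,0]},{"claw":-0.3,"slide":[0.3,0,0],"rotation":[-7,0,0]},{"claw":-0.3,"slide":[0.3,0,0],"rotation":[-7,0,0]},{"claw":-0.3,"slide":[0.3,0,0],"rotation":[-7,0,0]},{"claw":-0.3,"slide":[0.3,0,0],"rotation":[-7,0,0]},{"claw":-0.3,"slide":[0.3,0,0],"rotation":[-7,0,0]},{"claw":-0.3,"slide":[0.3,0,0],"rotation":[-7,0,0]},{"claw":-0.3,"slide":[0,0,0],"rotation":[-5,0,0]},{"claw":-0.3,"slide":[0,0,0],"rotation":[0,0,0]}])

```text
time: 48.63
eef_pos: [0.7034, 0.062, 0.1408]
ee_rot: [0.601, 0.396, -0.547, 0.428]
contact_force: [-0.3, -0.7, -0.4]
grip_width: 0.0299
```

```bash
python3 -c "
from h import *
ck(7.94,0,0)
s=manip.get_state(); c=read_camera('wrist'); knobtheta(c,s)"
```

```text
t 48.63 rig xy [178.  64.] z 140.8 F [-0.3 -0.7 -0.4] w 29.9 j6 [-0.01  0.43  0.36  1.42  0.01 -2.83]
slide [ 6.91 -3.29  1.04] rot [-17.43  -1.26  -4.97]
tcp r 0.0633 tcp theta 1.666 jaw yaw err vs th0 -0.303 dtheta-th0 0.009
[(np.float64(5.875), np.float64(1.8), [302.0, 277.0]), (np.float64(6.25), np.float64(1.75), [300.0, 277.0]), (np.float64(7.125), np.float64(2.05), [315.0, 276.0]), (np.float64(7.25), np.float64(1.65), [295.0, 278.0]), (np.float64(7.375), np.float64(1.7), [297.0, 278.0]), (np.float64(7.875), np.float64(1.45), [285.0, 282.0]), (np.float64(7.875), np.float64(1.5), [288.0, 281.0]), (np.float64(8.0), np.float64(1.6), [292.0, 279.0])]
```

Emit:
move_arm(rows=[{"claw":-0.3,"slide":[0,-1.1,0.35],"rotation":[0,-0.6,-2.4]},{"claw":-0.3,"slide":[0,-1.1,0.35],"rotation":[0,-0.6,-2.4]},{"claw":-0.3,"slide":[0,-1.0,0.3],"rotation":[0,0,0]},{"claw":-0.3,"slide":[0,0,0],"rotation":[0,0,0]},{"claw":-0.3,"slide":[0.8,0,0],"rotation":[0,0,0]},{"claw":-0.3,"slide":[0.8,0,0],"rotation":[0,0,0]},{"claw":-0.3,"slide":[0,0,0],"rotation":[0,0,0]}])

```text
time: 49.27
eef_pos: [0.6719, 0.0631, 0.1269]
ee_rot: [0.584, 0.408, -0.574, 0.403]
contact_force: [-0.7, 0.9, -0.6]
grip_width: 0.0299
```

```bash
python3 -c "
from h import *
ck(7.96,0,0)"
```

```text
t 49.27 rig xy [146.6  67.2] z 126.9 F [-0.7  0.9 -0.6] w 29.9 j6 [-0.01  0.44  0.35  1.48  0.01 -2.8 ]
slide [5.79 0.31 0.05] rot [-17.65  -0.88  -0.27]
tcp r 0.0318 tcp theta 1.66 jaw yaw err vs th0 -0.308 dtheta-th0 -0.017
```

Emit:
move_arm(rows=[{"claw":-0.3,"slide":[0.9,0.15,0],"rotation":[0,-0.8,-0.2]},{"claw":-0.3,"slide":[0.9,0.15,0],"rotation":[0,0,0]},{"claw":-0.3,"slide":[0.9,0,0],"rotation":[0,0,0]},{"claw":-0.3,"slide":[0.9,0,0],"rotation":[0,0,0]},{"claw":-0.3,"slide":[0.9,0,0],"rotation":[0,0,0]},{"claw":-0.3,"slide":[0.7,0,0],"rotation":[0,0,0]},{"claw":-0.55,"slide":[0,0,0],"rotation":[0,0,0]},{"claw":-0.55,"slide":[0,0,0],"rotation":[0,0,0]},{"claw":-0.55,"slide":[0,0,0],"rotation":[0,0,0]},{"claw":-0.55,"slide":[0,0,0],"rotation":[0,0,0]}])

```text
time: 50.1
eef_pos: [0.6738, 0.0624, 0.0653]
ee_rot: [-0.578, -0.407, 0.581, -0.403]
contact_force: [-0.2, -0.9, -0.8]
grip_width: 0.0192
```

```bash
python3 -c "
from h import *
ck(7.96,0,0)"
```

```text
t 50.1 rig xy [148.4  66.3] z 65.3 F [-0.2 -0.9 -0.8] w 19.2 j6 [-0.01  0.47  0.28  1.38  0.   -2.8 ]
slide [-0.37  0.13 -0.05] rot [-17.76  -0.     0.35]
tcp r 0.0336 tcp theta 1.68 jaw yaw err vs th0 -0.31 dtheta-th0 0.004
```

Emit:
move_arm(rows=[{"claw":-0.55,"slide":[-0.1,0.15,0.5],"rotation":[4,0,0.3]},{"claw":-0.55,"slide":[0,0.12,0.5],"rotation":[5,0,0]},{"claw":-0.55,"slide":[0,0.1,0.5],"rotation":[5,0,0]},{"claw":-0.55,"slide":[0.02,0.07,0.5],"rotation":[6,0,0]},{"claw":-0.55,"slide":[0.02,0.04,0.5],"rotation":[6,0,0]},{"claw":-0.55,"slide":[0.02,0,0.5],"rotation":[7,0,0]},{"claw":-0.55,"slide":[0.02,0,0.5],"rotation":[7,0,0]},{"claw":-0.55,"slide":[0.02,0,0.5],"rotation":[7,0,0]},{"claw":-0.55,"slide":[0.02,0,0.5],"rotation":[7,0,0]},{"claw":-0.55,"slide":[0.02,0,0.5],"rotation":[7,0,0]}])

```text
time: 50.93
eef_pos: [0.653, 0.0323, 0.0706]
ee_rot: [0.714, 0.048, -0.698, 0.041]
contact_force: [2.1, 0.3, -1.8]
grip_width: 0.0192
```

```bash
python3 -c "
from h import *
ck(9.1,0,0)"
```

```text
t 50.93 rig xy [125.7  37.7] z 70.6 F [ 2.1  0.3 -1.8] w 19.2 j6 [-0.06  0.38  0.16  1.33  0.01 -1.75]
slide [ 0.16  0.09 -0.03] rot [-15.18  -1.38   0.33]
tcp r 0.034 tcp theta 2.821 jaw yaw err vs th0 -0.265 dtheta-th0 0.004
```

Emit:
move_arm(rows=[{"claw":-0.55,"slide":[0.03,0.1,0.5],"rotation":[4,-1.2,0.3]},{"claw":-0.55,"slide":[0.03,0.08,0.5],"rotation":[5,0,0]},{"claw":-0.55,"slide":[0.03,0.05,0.5],"rotation":[6,0,0]},{"claw":-0.55,"slide":[0.03,0.03,0.5],"rotation":[6,0,0]},{"claw":-0.55,"slide":[0.03,0,0.5],"rotation":[7,0,0]},{"claw":-0.55,"slide":[0.03,0,0.5],"rotation":[7,0,0]},{"claw":-0.55,"slide":[0.03,0,0.5],"rotation":[7,0,0]},{"claw":-0.55,"slide":[0.03,0,0.5],"rotation":[7,0,0]},{"claw":-0.55,"slide":[0.03,0.03,0.5],"rotation":[7,0,0]},{"claw":-0.55,"slide":[0.03,0.03,0.5],"rotation":[6,0,0]},{"claw":-0.55,"slide":[0.03,0.03,0.5],"rotation":[6,0,0]},{"claw":-0.55,"slide":[0.03,0.03,0.5],"rotation":[6,0,0]},{"claw":-0.55,"slide":[0.03,0.03,0.5],"rotation":[6,0,0]},{"claw":-0.55,"slide":[0.03,0.03,0.5],"rotation":[6,0,0]}])

```text
time: 52.1
eef_pos: [0.611, 0.0498, 0.0772]
ee_rot: [0.545, -0.465, -0.516, -0.47]
contact_force: [-0.7, -3.1, -0.3]
grip_width: 0.0191
```

```bash
python3 -c "
from h import *
ck(10.8,0,0)"
```

```text
t 52.1 rig xy [85.  57.9] z 77.2 F [-0.7 -3.1 -0.3] w 19.1 j6 [-0.02  0.26  0.03  1.3  -0.02 -0.14]
slide [0.79 0.42 0.58] rot [-7.77 -1.62  1.74]
tcp r 0.0324 tcp theta 4.329 jaw yaw err vs th0 -0.136 dtheta-th0 -0.188
```

Emit:
move_arm(rows=[{"claw":-0.55,"slide":[0.25,0.12,0.5],"rotation":[3,-1.6,1.7]},{"claw":-0.55,"slide":[0.2,0.1,0.5],"rotation":[4,0,0]},{"claw":-0.55,"slide":[0.1,0.08,0.5],"rotation":[5,0,0]},{"claw":-0.55,"slide":[0.08,0.05,0.5],"rotation":[6,0,0]},{"claw":-0.55,"slide":[0.05,0.03,0.5],"rotation":[6,0,0]},{"claw":-0.55,"slide":[0.05,0,0.5],"rotation":[7,0,0]},{"claw":-0.55,"slide":[0.04,0,0.5],"rotation":[7,0,0]},{"claw":-0.55,"slide":[0.04,0,0.5],"rotation":[7,0,0]},{"claw":-0.55,"slide":[0.04,0,0.5],"rotation":[7,0,0]},{"claw":-0.55,"slide":[0.04,0,0.5],"rotation":[7,0,0]},{"claw":-0.55,"slide":[0.04,0,0.5],"rotation":[6,0,0]},{"claw":-0.55,"slide":[0.04,0,0.5],"rotation":[6,0,0]},{"claw":-0.55,"slide":[0.04,0,0.5],"rotation":[6,0,0]}])

```text
time: 53.18
eef_pos: [0.6253, 0.0932, 0.075]
ee_rot: [-0.11, 0.705, 0.097, 0.694]
contact_force: [-3.1, 0.5, 0.9]
grip_width: 0.019
```

```bash
python3 -c "
from h import *
ck(12.5,0,0)"
```

```text
t 53.18 rig xy [102.  100.2] z 75.0 F [-3.1  0.5  0.9] w 19.0 j6 [ 0.05  0.36  0.15  1.37 -0.02  1.33]
slide [0.58 0.23 1.16] rot [ 9.35 -0.97  0.98]
tcp r 0.0329 tcp theta 5.877 jaw yaw err vs th0 0.163 dtheta-th0 -0.34
```

Emit:
move_arm(rows=[{"claw":-0.55,"slide":[0.1,0,0.5],"rotation":[5,-0.9,0.9]},{"claw":-0.55,"slide":[0.1,0,0.5],"rotation":[4,0,0]},{"claw":-0.55,"slide":[0.05,0,0.5],"rotation":[3,0,0]}])

```text
time: 53.43
eef_pos: [0.6376, 0.0977, 0.0746]
ee_rot: [-0.025, 0.709, 0.026, 0.705]
contact_force: [-2.1, 1.4, -1.1]
grip_width: 0.019
```

Emit:
move_arm(rows=[{"claw":-0.55,"slide":[0,0,0.5],"rotation":[0,0,0]},{"claw":-0.55,"slide":[0,0,0.5],"rotation":[0,0,0]}])

```text
time: 53.6
eef_pos: [0.64, 0.0985, 0.0742]
ee_rot: [-0.026, 0.715, 0.027, 0.699]
contact_force: [-15.2, -1.2, 6.2]
grip_width: 0.0192
```

```bash
python3 -c "
from h import *
ck(12.57,0,0)"
```

```text
t 53.6 rig xy [117.  104.6] z 74.2 F [-15.2  -1.2   6.2] w 19.2 j6 [0.05 0.41 0.21 1.4  0.   1.55]
slide [ 0.53  0.04 -0.18] rot [ 0.74 -1.3  -0.11]
tcp r 0.0346 tcp theta 0.059 jaw yaw err vs th0 0.013 dtheta-th0 0.056
```

Emit:
move_arm(rows=[{"claw":-0.3,"slide":[0,0,0],"rotation":[0,0,0]},{"claw":-0.3,"slide":[0,0,0],"rotation":[0,0,0]},{"claw":-0.3,"slide":[0,0,0],"rotation":[0,0,0]},{"claw":-0.3,"slide":[-1,0,0],"rotation":[0,0,0]},{"claw":-0.3,"slide":[-1.5,0,0],"rotation":[0,0,0]},{"claw":-0.3,"slide":[-2,0,0],"rotation":[0,0,0]},{"claw":-0.3,"slide":[-2,0,0],"rotation":[0,0,0]},{"claw":-0.3,"slide":[-2,0,0],"rotation":[0,0,0]},{"claw":-0.3,"slide":[0,-2,0],"rotation":[0,0,0]},{"claw":-0.3,"slide":[0,-2,0],"rotation":[0,0,0]},{"claw":-0.3,"slide":[0,-2,0],"rotation":[0,0,0]},{"claw":-0.3,"slide":[0,-2,0],"rotation":[0,0,0]},{"claw":-0.3,"slide":[0,-2,0],"rotation":[0,0,0]},{"claw":-0.3,"slide":[0,0,0],"rotation":[0,0,0]},{"claw":-0.3,"slide":[0,0,0],"rotation":[0,0,0]}])

```text
time: 54.85
eef_pos: [0.6608, -0.0053, 0.1819]
ee_rot: [-0.031, 0.702, 0.029, 0.711]
contact_force: [-0.2, 0.5, 0.3]
grip_width: 0.0304
```

```bash
python3 -c "
from h import *
c,s=wlook('end'); where(); knobtheta(c,s)
h=cv2.cvtColor(c['image'],cv2.COLOR_BGR2HSV); m=cv2.inRange(h,(0,120,40),(6,255,255))|cv2.inRange(h,(172,120,40),(180,255,255)); ys,xs=np.nonzero(m)
P=np.array([w2r(wunproj(c,s,(x,y),.04))*1000 for x,y in zip(xs,ys)]) if len(xs) else np.zeros((0,2)); P=P[(P[:,0]>50)&(P[:,0]<100)&(P[:,1]>0)&(P[:,1]<140)] if len(P) else P
print('red px',len(P), P.mean(0) if len(P) else None); tops()"
```

```text
nuts [([32.1, 160.5], 405), ([32.8, 113.5], 453), ([30.1, 74.5], 423), ([30.7, 30.4], 433), ([32.5, -12.6], 462), ([30.3, -46.8], 985), ([287.4, -266.1], 130)]
t 54.9 rig xy [131.2  -0.5] z 182.1 F [-0.2 -0.7  0.1] w 30.0 j6 [-0.11  0.39  0.4   1.57 -0.    1.38]
[(np.float64(24.875), np.float64(0.15), [267.0, 74.0]), (np.float64(27.75), np.float64(6.1), [250.0, 74.0]), (np.float64(31.75), np.float64(6.15), [253.0, 74.0]), (np.float64(34.625), np.float64(6.2), [255.0, 74.0]), (np.float64(37.0), np.float64(6.25), [258.0, 74.0]), (np.float64(38.0), np.float64(0.1), [264.0, 74.0]), (np.float64(38.375), np.float64(0.0), [259.0, 74.0]), (np.float64(39.375), np.float64(0.05), [262.0, 74.0])]
red px 0 None
top []
```

```bash
python3 -c "
from cell import manip
print(manip.sign_off())"
```

```text
the job is handed in; nothing more can be done
None
```

The job is done and handed in at about 55 s on the robot's clock. All five nuts are in pockets of their own, the carrier is home and the jaw is cranked closed. The hand-in reports no verdict, so this rests on my own checks.

**What I did:** I slid each nut across the deck held lightly between the fingers at deck height, and let it drop into its pocket. I then pushed the carrier home by the tab and turned the crank clockwise with the knob caged between the fingers.

**Last checks**
- **Nuts:** The last wrist picture puts all five at 30–33 mm across from the deck edge (pocket row centre 32 mm) and spaced like the pockets. The last picture I looked at, after the push, showed them lying flat.
- **Carrier:** It stopped against about 23 N after roughly 140 mm of travel.
- **Jaw:** The crank stopped against about 15 N. The knob measured about 12.56 rad, with 12.57 being closed.
- **Bystanders:** I didn't measure the power brick, flow meter and beaker again at the end; the arm never worked near them.

**What went wrong on the way**
- The second nut's first crossing jammed near the carrier's end and seems to have pushed the carrier back about 3 mm. I backed off and crossed at the pocket instead.
- My first try at cranking with the knob gripped slipped off, so I changed to the loose cage.
- In the final check the red jaw face could not be seen and the top camera found no nuts, most likely because the arm was in the way. Neither confirms the result on its own.

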